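# Sort inspected valve parts onto their outlines and into the transport tray

## Task

Put the inspected valve parts away: stand the small straight cartridge, the wide round flange cap and the cross-shaped body upright, each centred on the pad whose light outline has its shape and size, with the arms of the cross lined up with its outline. Stand both rectangular blocks upright (bored face up) in the shallow tray, so that both fit at once flat on its floor. Leave the glass jar where it stands.

Things in the scene. Friction and masses are not known exactly. Their poses are not given: they have to be found in the camera images.
- cartridge_centre (a point): Small straight round valve cartridge of bare aluminium, standing: diameter 36, height 64, with a shallow groove and dark rings. The point is on its axis half-way up, 32 mm above its underside; z up. Loose, about 0.12 kg. Belongs on the pad with the small round outline.
- flange_cap_centre (a point): Wide round flange cap of bare aluminium: a foot disc of diameter 74, 12 high, with six small holes, and on it an upright round neck of diameter 32 that reaches to 62 above the underside; grip the neck. The point is on its axis half-way up, 31 mm above its underside; z up. Loose, about 0.22 kg. Belongs on the pad with the large round outline.
- cross_body_centre (a point): Cross-shaped (four-way) body of bare aluminium: four equal arms along its x and y axes, 80 from tip to tip, 24 wide, 20 high, and in the middle an upright round stem of diameter 28 that reaches to 62 above the underside; grip the stem. The point is on its axis 31 mm above its underside; z up. Loose, about 0.18 kg. Goes on the cross outline, any quarter turn.
- long_block_centre (a point): Longer rectangular block of bare aluminium with two bores in its top: 62 along its x, 34 along its y, 55 high. The point is its centre, 27.5 mm above its underside; z up. Loose, about 0.28 kg. Belongs in the tray.
- short_block_centre (a point): Shorter rectangular block of bare aluminium with one bore in its top: 46 along its x, 34 along its y, 48 high. The point is its centre, 24 mm above its underside; z up. Loose, about 0.19 kg. Belongs in the tray.
- small_round_pad_top (a point): Fixed square black rubber pad, 100 x 100, 6 thick, with a flat light disc of diameter 38 (the small round outline) in its middle. The point is the centre of its top face, 6 mm above the work surface; x and y along the pad's sides, z up.
- large_round_pad_top (a point): Fixed square black rubber pad, 100 x 100, 6 thick, with a flat light disc of diameter 76 (the large round outline) in its middle. The point is the centre of its top face, 6 mm above the work surface; x and y along the pad's sides, z up.
- cross_pad_top (a point): Fixed square black rubber pad, 100 x 100, 6 thick, with a flat light cross (arms along x and y, 82 tip to tip, 26 wide) in its middle. The point is the centre of its top face, 6 mm above the work surface; x and y along the pad's sides, z up.
- tray_floor (a point): Fixed square white tray, 100 x 100 outside, 92 x 92 inside, floor 4 thick, rim 8 above the floor. The point is the centre of its inner floor, 4 mm above the work surface; x, y along its sides. The blocks fit side by side, centres about 21 mm either side of the middle, with gaps of 8 mm; held by its end faces (jaws closing along the block's x) a block goes in clear of the other.
- seal_jar_centre (a point): Glass jar with a white cap, diameter 52, height 70, a bystander to be left alone, standing among the parts. The point is on its axis half-way up, 35 mm above its underside. Loose, 0.25 kg.
Things that resemble listed ones, but are neither listed nor needed, are in the scene too. Leave any green or purple look-alike of the part that bears long_block_centre alone. What is shaped like the part that bears cross_body_centre but orange or yellow is not meant.

How it is judged (in metres and radians):
At the end, for the whole second after the job is handed in: Cartridge, flange cap and cross upright (0.1 rad) on their own outlines, within 12 mm of centre, cross arms within 0.25 rad; both blocks upright, bored face up, flat on the tray floor, centres within 36 mm of its middle along each side; all released and at rest (horizontal distance between cartridge_centre and small_round_pad_top below 0.012 m and z of cartridge_centre in the frame of small_round_pad_top between 0.028 and 0.037 m and angle between each of cartridge_centre, flange_cap_centre, cross_body_centre, long_block_centre, short_block_centre's own z axis and vertical below 0.1 rad and linear speed of each of cartridge, flange_cap, cross_body, long_block, short_block below 0.02 m/s and horizontal distance between flange_cap_centre and large_round_pad_top below 0.012 m and z of flange_cap_centre in the frame of large_round_pad_top between 0.027 and 0.036 m and horizontal distance between cross_body_centre and cross_pad_top below 0.012 m and z of cross_body_centre in the frame of cross_pad_top between 0.027 and 0.036 m and (angle between the x axis of cross_body_centre and the x axis of cross_pad_top, either way round below 0.25 rad or angle between the x axis of cross_body_centre and the y axis of cross_pad_top, either way round below 0.25 rad) and x of long_block_centre in the frame of tray_floor between -0.036 and 0.036 m and y of long_block_centre in the frame of tray_floor between -0.036 and 0.036 m and z of long_block_centre in the frame of tray_floor between 0.0235 and 0.0325 m and x of short_block_centre in the frame of tray_floor between -0.036 and 0.036 m and y of short_block_centre in the frame of tray_floor between -0.036 and 0.036 m and z of short_block_centre in the frame of tray_floor between 0.02 and 0.029 m); the robot touches nothing.
It fails at once if the glass jar is moved more than 20 mm or tipped (distance of seal_jar_centre from where it was at the start of the episode above 0.02 m or angle between seal_jar_centre's own z axis and vertical above 0.3 rad).
It also fails if it takes over 134 s, if anything falls off the work surface, if the arm or the gripper's body presses on something with over 40 N, if the wrist force passes 120 N, or if a joint passes its speed limit or range.

## Robot

A 6-joint arm with a two-finger parallel gripper is mounted at the origin on the work surface. World frame = base frame: x ahead of the robot, y to its left, z up, the work surface at z = 0. Lengths are in m, angles in degrees, forces in N, time in s.
With the tool pointing down it reaches from about 0.4 to 0.825 m from the base axis. Payload 7 kg.
Tool frame: the origin (TCP) lies midway between the tips of the shut fingers; the grasp point (between the pads) lies 19 mm behind it (r.grasp_offset is the distance from the TCP to the grasp point, in m); z points along the fingers, x is the direction in which the jaws open and shut, and the axes are right-handed (so a half turn about z gives the same grasp; the last joint's range is limited). The gripper opens to 88 mm and grips with 3 to 60 N. Pads are 19 mm wide; open, the fingers measure 130 mm over their backs; the gripper's body (78 mm by 193 mm) begins 47 mm behind the grasp point.
Start: joints at [-56.545, 20.546, 0.682, 0, -70.136, -16.507], TCP at [0.197, -0.646, 0.227] pointing down, gripper open.
Joint ranges: [-176.03, 176.03], [-82.01, 121.73], [-58.28, 71.71], [-173.87, 95.51], [-174.79, -0.11], [-173.66, 173.66]. Speed limits (degrees/s): [136.94, 136.94, 172.46, 180, 180, 180].

## Interface

Orientations are given as [roll, pitch, yaw] about the fixed x, y, z axes, in that order (R = Rz(yaw) Ry(pitch) Rx(roll)).
In Python, from plant import r gives the robot as it stands.
- The arm moves only by the tool step_arm, never from a script. Its argument "deltas" is a list of rows, each a list of 7 numbers: the turn, a rotation vector about the tool's x, y, z in rad, then the shift along the tool's x, y, z in mm, then the opening, from -1 (shut) to 1 (fully open), so that 0 is half open. In form: [[ax, ay, az, x, y, z, grip], ...]. A call has 1 to 10 rows; each row shifts and turns the pose as measured when the row begins, along the tool's axes as they then stand; what a row does not reach is not made up. A row lasts 1/10 s, in which the tool goes at most 50 mm and 8.59 degrees, less where a joint would pass 70% of its speed; a pose out of reach is approached as far as the arm can. A call with a gripper value outside its range is refused whole. The fingers move at their own pace and stop on an object; "squeeze" is the grip in N (left out, the last holds). Time passes only in rows, so rows that do not move let the fingers close. It gives the time, the measured TCP pose, the force and the opening at its end, in the units of the state.
- r.get_state(): the state, without advancing time (a new reading comes with each control period).
- r.capture(name): name is "side" or "top"; returns the picture (420x560x3 uint8, red, green, blue); there is no depth.
- r.camera_info(name): a dict with "vertical_fov" (degrees; the focal length in pixels is half the picture's height over the tangent of half this angle, whatever the lens; pixels are square), "cx", "cy" (the principal point, pixels), "view" (4x4, takes a point from world to camera coordinates). Camera axes: x right, y down, z forward; pixel columns grow to the right and rows downward; lengths in m; the calibration is good to about 2 mm. A picture is of the moment at which its call begins. camera_info takes no time and is no camera call.
- r.close_job(): hands the job in, once; it reports no verdict.
The state is a dict: "time_s": time; "joints": joint angles; "qd": joint speeds; "joint_torque": joint torques, N m; "tcp_pos": TCP position; "eef_rot": TCP orientation; "contact_force": force on the tool from outside, world axes, zero at the start; "moment": the same for the moment, N m; "gripper_width": finger opening in m.
Only numpy, scipy, OpenCV 4.12 (cv2) and the standard library are available. Lean on these libraries where they do the work, as an engineer would, in place of code of your own. Each camera call takes 0.05 s, during which the arm holds its last target.

## Working session

There is one attempt and no reset: what is moved stays moved. The work goes in short steps, Python scripts to look and compute and a tool call to move; the robot and the scene stay as the last step left them, time stands still between calls to the robot, and variables do not carry over. Pictures are saved under pics/ and viewed, and the job is handed in when it is done.

Besides the shell and the picture viewer there is one more tool, called after "Request:" as name(argument=value, ...), one argument or row to a line, values as JSON. step_arm: Moves the arm, as the interface text tells. Its arguments: {"type":"object","properties":{"deltas":{"type":"array","items":{"type":"array","items":{"type":"number"}}},"squeeze":{"type":"number"}},"required":["deltas"]}

```bash
ls; mkdir -p pics; python3 - <<'E'
from plant import r
import cv2
print(r.get_state(), r.grasp_offset)
for n in("side","top"):
    im=r.capture(n); cv2.imwrite(f"pics/{n}0.png",im[:,:,::-1]); print(n,r.camera_info(n))
E
```

```text
pics
{'time_s': 0.0, 'joints': array([-5.65456490e+01,  2.05905825e+01,  6.34444763e-01, -1.91811098e-02,
       -7.01360986e+01, -1.65082206e+01]), 'qd': array([ 0.09016279, -0.03422955, -0.09624168,  0.06363869, -0.02417758,
       -0.010914  ]), 'joint_torque': array([ 5.71624514e-04, -5.82714808e+01,  2.93048948e+01,  6.99693918e+00,
        6.80900455e-03, -1.78523433e-04]), 'tcp_pos': array([ 0.19658782, -0.64523298,  0.22564036]), 'eef_rot': array([-1.79991077e+02, -9.35582872e-02,  1.06939591e+02]), 'contact_force': array([-0.31929513, -0.30662577,  0.03484174]), 'moment': array([ 0.0021463 ,  0.04931787, -0.02868147]), 'gripper_width': 0.08761646129058656} 0.0188
side {'vertical_fov': 53.22646165776029, 'cx': 283.2411595644323, 'cy': 211.8814418384826, 'view': array([[-0.99084527, -0.13280568,  0.02425479,  0.57832153],
       [-0.09582467,  0.56530353, -0.81929821,  0.07892859],
       [ 0.09509614, -0.81412196, -0.57285439,  1.1118612 ],
       [ 0.        ,  0.        ,  0.        ,  1.        ]])}
top {'vertical_fov': 56.94549105189183, 'cx': 276.1901556017332, 'cy': 217.56280038869428, 'view': array([[ 0.01623596, -0.9998024 ,  0.01146976,  0.01918461],
       [-0.9819607 , -0.01810545, -0.18821631,  0.57259825],
       [ 0.18838678, -0.00820698, -0.98206062,  1.169797  ],
       [ 0.        ,  0.        ,  0.        ,  1.        ]])}
```

View pics/side0.png

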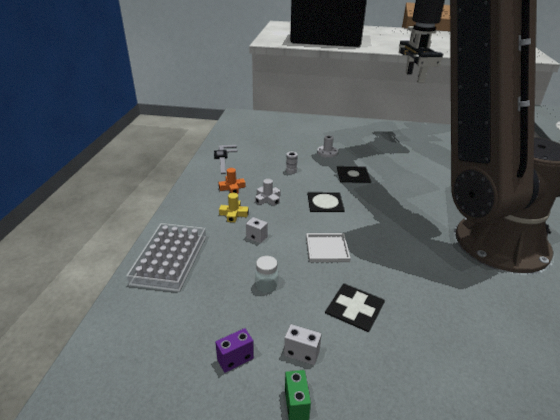

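View pics/top0.png

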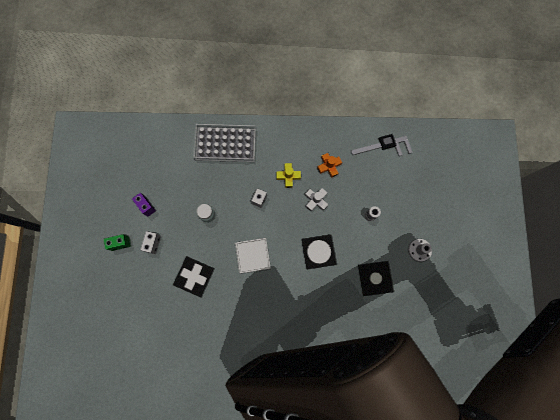

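```bash
python3 - <<'E'
import cv2
t=cv2.imread("pics/top0.png"); s=cv2.imread("pics/side0.png")
cv2.imwrite("pics/t_a.png",cv2.resize(t[145:305,90:290],None,fx=4,fy=4,interpolation=cv2.INTER_CUBIC)[:600])
cv2.imwrite("pics/t_b.png",cv2.resize(t[145:295,260:450],None,fx=4,fy=4,interpolation=cv2.INTER_CUBIC)[:600])
cv2.imwrite("pics/s_a.png",cv2.resize(s[210:420,200:400],None,fx=2.8,fy=2.8,interpolation=cv2.INTER_CUBIC))
cv2.imwrite("pics/s_b.png",cv2.resize(s[125:275,200:390],None,fx=4,fy=4,interpolation=cv2.INTER_CUBIC))
E
```

```text
(no output)
```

View pics/t_a.png

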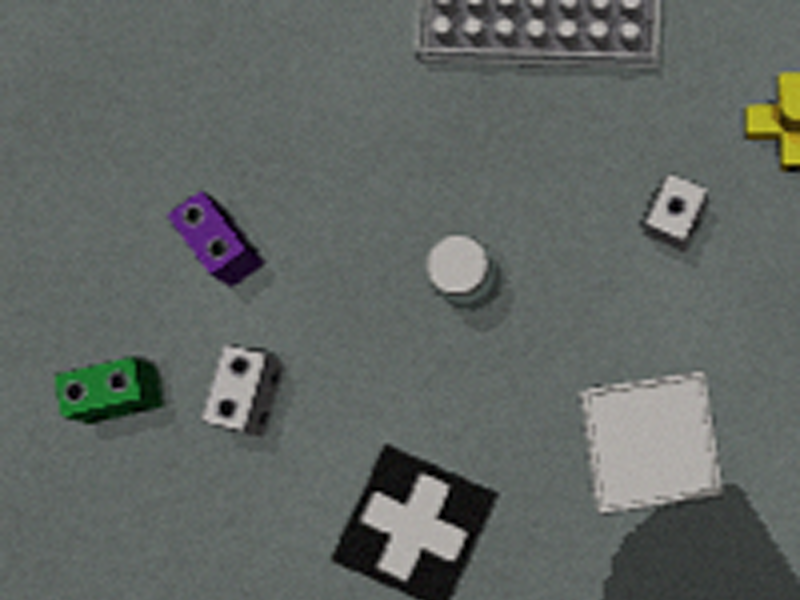

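View pics/t_b.png

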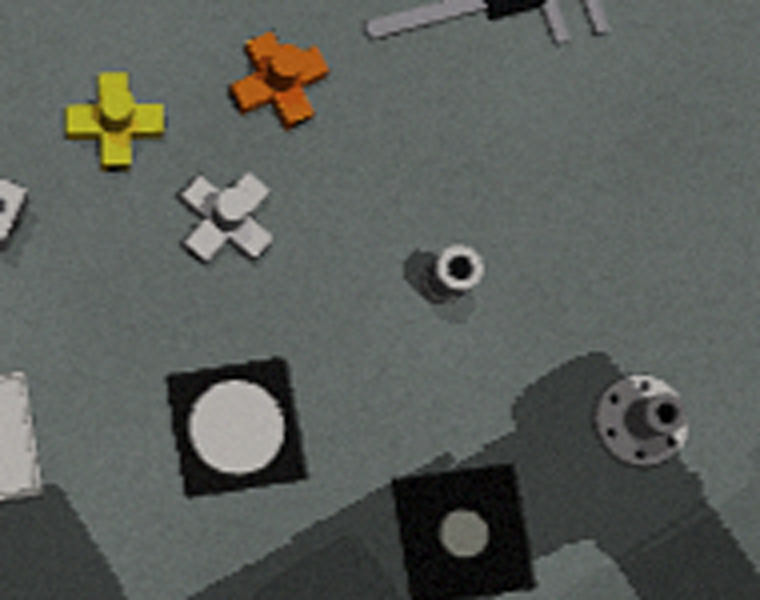

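View pics/s_a.png

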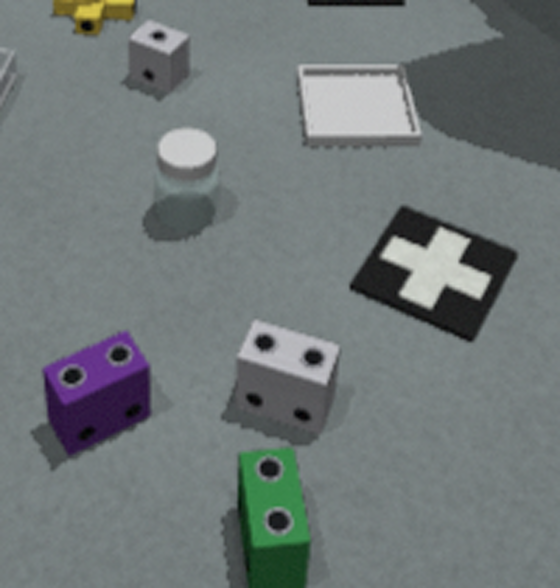

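View pics/s_b.png

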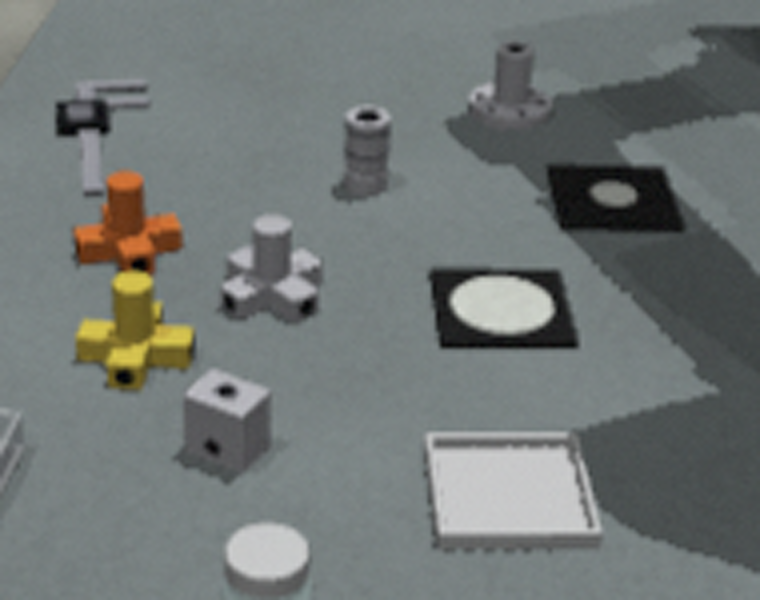

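```bash
cat > h.py <<'E'
import numpy as np, cv2
from plant import r
INFO={n:r.camera_info(n) for n in("top","side")}
def f(n): return 210/np.tan(np.radians(INFO[n]["vertical_fov"]/2))
def cast(n,uv,z):
    i=INFO[n];R=i["view"][:3,:3];t=i["view"][:3,3];c=-R.T@t
    uv=np.atleast_2d(np.asarray(uv,float))
    d=np.c_[(uv[:,0]-i["cx"])/f(n),(uv[:,1]-i["cy"])/f(n),np.ones(len(uv))]@R
    return (c+d*((z-c[2])/d[:,2])[:,None])[:,:2]
def proj(n,P):
    i=INFO[n];p=np.atleast_2d(P)@i["view"][:3,:3].T+i["view"][:3,3]
    return np.c_[p[:,0]/p[:,2]*f(n)+i["cx"],p[:,1]/p[:,2]*f(n)+i["cy"]]
E
python3 - <<'E'
from h import *
im=cv2.imread("pics/top0.png"); g=im.max(2)
hsv=cv2.cvtColor(im,cv2.COLOR_BGR2HSV)
U=4; G=cv2.resize(im,None,fx=U,fy=U,interpolation=cv2.INTER_CUBIC).astype(int)
def show(name,box,z,m):
    x0,y0,x1,y1=[U*v for v in box]
    mm=np.zeros(m.shape,np.uint8); mm[y0:y1,x0:x1]=m[y0:y1,x0:x1]
    cs,_=cv2.findContours(mm,cv2.RETR_EXTERNAL,cv2.CHAIN_APPROX_NONE)
    c=max(cs,key=cv2.contourArea)[:,0,:]; uv=(c+.5)/U-.5
    w=cast("top",uv,z).astype(np.float32)*1000
    h=cv2.convexHull(w)
    (cx,cy),(a,b),ang=cv2.minAreaRect(h); 
    (ex,ey),er=cv2.minEnclosingCircle(h); mo=cv2.moments(w.reshape(-1,1,2)); 
    print(name,"rect",np.round([cx,cy,a,b,ang],1),"circ",np.round([ex,ey,er],1),"cent",np.round([mo['m10']/mo['m00'],mo['m01']/mo['m00']],1),"A",round(mo['m00']), "px",uv.mean(0).round(1))
br=(G.min(2)>140)
show("long",(138,228,164,256),.055,br)
show("short",(246,185,270,212),.048,br)
show("jar",(190,200,222,225),.070,br)
show("tray",(230,235,276,276),.012,br)
show("crosslight",(172,255,216,298),.006,br)
show("lr light",(302,235,338,270),.006,br)
show("sr light",(360,265,390,292),.006,(G.min(2)>90))
show("cart top",(365,203,385,220),.064,br)
dk=(G.max(2)<50)
show("crosspad",(168,250,218,302),.006,dk)
show("lrpad",(298,230,340,274),.006,dk)
show("srpad",(355,258,396,298),.006,dk)
show("flange",(407,236,434,264),.012,(G.min(2)>85))
show("cross",(300,185,332,214),.020,(G.min(2)>130))
E
```

```text
long rect [489.5 426.9  33.   61.3  77.9] circ [489.5 427.3  32.4] cent [489.3 427. ] A 1807 px [147.9 241.3]
short rect [642.4  86.2  32.5  44.9  67.6] circ [642.9  86.1  26.6] cent [642.4  86.5] A 1315 px [258.7 196.1]
jar rect [587.9 255.6  43.1  43.8   1.1] circ [587.4 255.9  22.5] cent [587.5 256. ] A 1488 px [203.7 210.6]
tray rect [456.9 103.3 100.3 100.5   9.9] circ [456.9 105.9  66.6] cent [456.  103.8] A 8692 px [251.6 254.6]
crosslight rect [386.6 291.   71.7  70.5  23.6] circ [386.  290.8  41. ] cent [386.3 290.7] A 3121 px [193.  276.2]
lr light rect [ 472.5 -110.7   73.1   73.    45.2] circ [ 473.  -111.1   37.4] cent [ 472.8 -110.9] A 4153 px [318.8 251.3]
sr light rect [ 390.3 -293.3   32.4   33.5    0.9] circ [ 390.6 -293.1   18.1] cent [ 390.5 -293. ] A 896 px [375.7 277.9]
cart top rect [ 596.3 -281.4   34.    33.3   88.3] circ [ 596.2 -281.1   17.7] cent [ 596.1 -281.2] A 892 px [374.7 211.3]
crosspad rect [386.2 290.  100.8 100.4  67.7] circ [386.4 289.4  69.7] cent [386.1 290. ] A 9786 px [193.3 276.4]
lrpad rect [ 473.  -109.7  102.2  101.8    9.5] circ [ 472.3 -110.2   68.8] cent [ 472.7 -110.1] A 9786 px [318.5 251.6]
srpad rect [ 390.7 -292.   104.6  106.     9. ] circ [ 390.4 -292.    71.6] cent [ 390.6 -291.5] A 10358 px [375.2 278. ]
flange rect [ 488.6 -442.5   78.6   87.4   86.5] circ [ 488.  -453.6   51.9] cent [ 489.  -446.8] A 5461 px [423.3 247.7]
cross rect [ 664.9 -101.5   51.3   51.7   49.1] circ [ 665.3 -101.    35.2] cent [ 661.9 -104.9] A 1302 px [315.8 193.3]
```

```bash
python3 - <<'E'
from h import *
for n,P in(("top",None),):
    print(cast(n,[[426.2,248.2]],.062),cast(n,[[420.2,250]],.012))
im=cv2.imread("pics/top0.png");s=cv2.imread("pics/side0.png")
a=cv2.resize(im[180:216,296:336],None,fx=10,fy=10,interpolation=cv2.INTER_CUBIC)
b=cv2.resize(im[230:266,403:443],None,fx=10,fy=10,interpolation=cv2.INTER_CUBIC)
c=cv2.resize(s[165:210,245:290],None,fx=8,fy=8,interpolation=cv2.INTER_CUBIC)
d=cv2.resize(s[130:165,305:350],None,fx=8,fy=8,interpolation=cv2.INTER_CUBIC)
W=np.zeros((600,800,3),np.uint8)
cv2.imwrite("pics/z1.png",np.hstack([a,b])); 
W=np.zeros((360,720,3),np.uint8);W[:360,:360]=c;W[:280,360:]=d;cv2.imwrite("pics/z2.png",W)
E
```

```text
[[ 0.48235598 -0.4385614 ]] [[ 0.48206167 -0.43873494]]
```

View pics/z1.png

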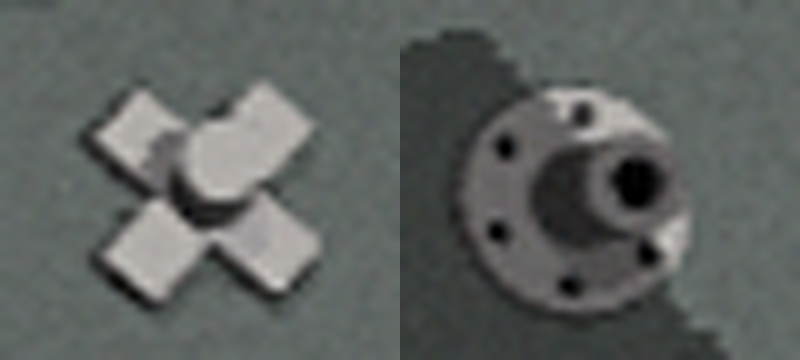

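View pics/z2.png

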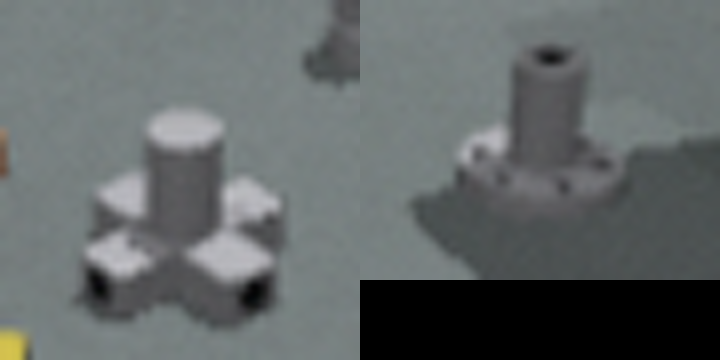

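```bash
python3 - <<'E'
from h import *
p=np.array([[90,135],[140,85],[270,80],[317,128],[322,245],[278,297],[98,255],[150,305]])/10-.45+[296,180]
w=cast("top",p,.02)*1000; t=w.reshape(4,2,2).mean(1); print(t.round(1),w.mean(0))
for k in(0,1):
    d=t[k]-t[k+2]; print(np.degrees(np.arctan2(d[1],d[0])),np.hypot(*d))
print("stem top",cast("top",[[296+222/10-.45,180+160/10-.45]],.062)*1000, "side", cast("side",[[245+185/8-.45,165+130/8-.45]],.062)*1000)
h=np.array([[183,115],[107,147],[97,231],[171,285],[248,255]])/10-.45+[403,230]
w=cast("top",h,.012).astype(np.float32)*1000; print(w, cv2.minEnclosingCircle(w))
print("side flange",cast("side",[[305+190/8-.45,130+56/8-.45]],.062)*1000)
s=cv2.imread("pics/side0.png")
print("others side: cart", cast("side",[[200+368/4,125+118/4]],.064)*1000,"long", cast("side",proj("side",[[.4893,.427,.055]]),.055),proj("side",[[.4893,.427,.055],[.6424,.0865,.048],[.5961,-.2812,.064]]))
print(cast("top",[[289,176],[330,164]],.03))
E
cat >> h.py <<'E'
def go(x,y,z,yaw):
    """delta in tool axes to grasp-point target (mm) & yaw deg; z = grasp point height mm"""
    from scipy.spatial.transform import Rotation as Ro
    s=r.get_state();R=Ro.from_euler("xyz",s["eef_rot"],degrees=True)
    yc=s["eef_rot"][2]; yaw=yaw+180*round((yc-yaw)/180)
    T=Ro.from_euler("xyz",[180,0,yaw],degrees=True)
    p=s["tcp_pos"]*1000; g=p-1000*r.grasp_offset*R.as_matrix()[:,2]
    tgt=np.array([x,y,z-1000*r.grasp_offset])
    print("t",round(s["time_s"],2),"tcp",p.round(1),"grasp",g.round(1),"rpy",s["eef_rot"].round(2),"w",round(s["gripper_width"]*1000,1),"F",s["contact_force"].round(1),"J",s["joints"].round(0))
    rv=(R.inv()*T).as_rotvec()
    d=tgt-p
    print(" rot(rad)",rv.round(4)," shift now-axes",R.inv().apply(d).round(1)," shift target-axes",T.inv().apply(d).round(1))
E
python3 -c "
from h import *
go(483,-439,120,-50)"
```

```text
[[ 671.4  -71.5]
 [ 674.5 -130.5]
 [ 618.1 -132.2]
 [ 614.   -74.5]] [ 644.50420644 -102.16046257]
48.740178118097205 80.72414279853658
-42.7607456121276 82.42191232040969
stem top [[ 644.38604503 -101.80179557]] side [[ 644.3633967  -100.51132048]]
[[ 511.2685  -442.4308 ]
 [ 500.37323 -417.11197]
 [ 473.02585 -412.48853]
 [ 456.01236 -435.55045]
 [ 466.11655 -461.02353]] ((483.33447265625, -438.71533203125), 28.180103302001953)
side flange [[ 483.42733201 -438.04634675]]
others side: cart [[ 593.43711671 -274.45467381]] long [[0.4893 0.427 ]] [[303.74755121 334.70638831]
 [256.52717928 222.38570103]
 [291.42629289 153.48923237]]
[[ 0.71699612 -0.01102881]
 [ 0.76107944 -0.14670538]]
t 0.1 tcp [ 196.6 -645.3  225.7] grasp [ 196.6 -645.3  244.5] rpy [-1.7999e+02 -8.0000e-02  1.0694e+02] w 87.9 F [-0.2 -0.1  0.7] J [-57.  21.   1.  -0. -70. -17.]
 rot(rad) [ 2.000e-04 -1.500e-03 -4.025e-01]  shift now-axes [113.7 334.1 124.6]  shift target-axes [-26.  352.  124.5]
```

Request:
step_arm(
  deltas=[
    [0,0,0,14,42,8,1],
    [0,0,0,14,42,8,1],
    [0,0,0,14,42,14,1],
    [0,0,0,14,42,14,1],
    [0,0,0,14,42,14,1],
    [0,0,0,14,42,14,1],
    [0,0,0,14,42,14,1],
    [0,0,0,14,40,14,1],
  ],
  squeeze=30,
)

```text
time_s: 0.9
tcp_pos: [0.4884, -0.4372, 0.1211]
eef_rot: [-179.9, -0.1, 106.4]
contact_force: [0.0, -1.2, 0.9]
gripper_width: 0.0876
```

```bash
python3 -c "
from h import *
go(483,-438.7,42,107)"
```

```text
t 0.9 tcp [ 488.4 -437.2  121.1] grasp [ 488.5 -437.3  139.9] rpy [-1.7991e+02 -1.1000e-01  1.0638e+02] w 87.6 F [ 0.  -1.2  0.9] J [-25.  23. -10.  -0. -57. -49.]
 rot(rad) [-0.0015 -0.0019 -0.0108]  shift now-axes [-0.1 -5.5 97.9]  shift target-axes [ 0.2 -5.6 97.9]
```

Request:
step_arm(
  deltas=[
    [0,-0.002,-0.01,0,-5,30,1],
    [0,0,0,0,0,20,1],
    [0,0,0,0,0,0,1],
  ],
)

```text
time_s: 1.2
tcp_pos: [0.4879, -0.4331, 0.0664]
eef_rot: [-179.8, -0.2, 107.4]
contact_force: [-0.2, -0.5, -1.7]
gripper_width: 0.0878
```

```bash
python3 -c "
from h import *
go(483,-438.7,42,107)"
```

```text
t 1.2 tcp [ 487.9 -433.1   66.4] grasp [ 488.  -433.1   85.2] rpy [-1.7980e+02 -1.5000e-01  1.0741e+02] w 87.8 F [-0.2 -0.5 -1.7] J [-24.  26. -13.   0. -51. -48.]
 rot(rad) [-0.0036 -0.0027  0.0071]  shift now-axes [-4.  -6.2 43.2]  shift target-axes [-3.9 -6.3 43.2]
```

Request:
step_arm(
  deltas=[
    [-0.003,-0.002,0.006,-4,-6,0,1],
    [0,0,0,0,0,0,1],
  ],
)

```text
time_s: 1.4
tcp_pos: [0.4829, -0.4393, 0.0669]
eef_rot: [-179.9, -0.1, 107.1]
contact_force: [0.2, -0.5, 0.7]
gripper_width: 0.0874
```

```bash
python3 -c "
from h import *
go(483,-438.7,42,107)"
```

```text
t 1.4 tcp [ 482.9 -439.3   66.9] grasp [ 483.  -439.3   85.7] rpy [-1.7993e+02 -5.0000e-02  1.0706e+02] w 87.4 F [ 0.2 -0.5  0.7] J [-25.  26. -13.   0. -51. -48.]
 rot(rad) [-0.0012 -0.0009  0.001 ]  shift now-axes [ 0.5  0.3 43.7]  shift target-axes [ 0.6  0.2 43.7]
```

Request:
step_arm(
  deltas=[
    [0,0,0,0.5,0,22,1],
    [0,0,0,0,0,18,1],
    [0,0,0,0,0,3,1],
    [0,0,0,0,0,0,-1],
    [0,0,0,0,0,0,-1],
    [0,0,0,0,0,0,-1],
    [0,0,0,0,0,0,-1],
    [0,0,0,0,0,0,-1],
  ],
  squeeze=30,
)

```text
time_s: 2.2
tcp_pos: [0.4855, -0.4447, 0.0334]
eef_rot: [179.5, 0.6, 106.8]
contact_force: [-0.5, -0.4, 0.0]
gripper_width: 0.0533
```

```bash
python3 -c "
from h import *
go(483,-438.7,42,107)"
```

```text
t 2.2 tcp [ 485.5 -444.7   33.4] grasp [ 485.3 -444.6   52.2] rpy [179.5    0.59 106.83] w 53.3 F [-0.5 -0.4  0. ] J [-25.  28. -15.   0. -46. -48.]
 rot(rad) [ 0.0087  0.0103 -0.003 ]  shift now-axes [ 6.6 -0.7 10.2]  shift target-axes [ 6.5 -0.6 10.2]
```

Request:
step_arm(
  deltas=[
    [0.008,0.01,0,6,-0.5,10,-1],
    [0,0,0,0,0,0,-1],
    [0,0,0,0,0,0,-1],
  ],
)

```text
time_s: 2.5
tcp_pos: [0.4837, -0.4389, 0.0233]
eef_rot: [180.0, 0.0, 106.9]
contact_force: [-0.6, -0.6, 9.8]
gripper_width: 0.0315
```

```bash
python3 -c "
from h import *
go(483,-438.7,42,107)"
```

```text
t 2.5 tcp [ 483.7 -438.9   23.3] grasp [ 483.7 -438.9   42.1] rpy [1.7996e+02 3.0000e-02 1.0686e+02] w 31.5 F [-0.6 -0.6  9.8] J [-25.  29. -15.  -0. -46. -48.]
 rot(rad) [ 0.0008  0.0005 -0.0025]  shift now-axes [ 0.4 -0.6  0.1]  shift target-axes [ 0.4 -0.6  0.1]
```

Request:
step_arm(
  deltas=[
    [0,0,0,0,0,-5,-1],
    [0,0,0,0,0,-30,-1],
    [0,0,0,0,0,-40,-1],
    [0,0,0,40,10,-10,-1],
    [0,0,0,45,12,0,-1],
    [0,0,0,45,12,0,-1],
    [0,0,0,45,12,0,-1],
    [0,0,0,45,12,0,-1],
    [0,0,0,45,12,0,-1],
    [0,0,0,35,10,0,-1],
  ],
)

```text
time_s: 3.5
tcp_pos: [0.4709, -0.1213, 0.1102]
eef_rot: [-179.9, -0.3, 106.4]
contact_force: [0.9, 0.1, -2.0]
gripper_width: 0.0315
```

```bash
python3 -c "
from h import *
go(472.7,-110.5,85,107)"
```

```text
t 3.5 tcp [ 470.9 -121.3  110.2] grasp [ 470.9 -121.4  129. ] rpy [-179.87   -0.26  106.36] w 31.5 F [ 0.9  0.1 -2. ] J [  9.   9. -31.  -0. -49. -82.]
 rot(rad) [-0.0023 -0.0046 -0.0112]  shift now-axes [ 9.7  4.9 44. ]  shift target-axes [ 9.8  4.9 44. ]
```

Request:
step_arm(
  deltas=[
    [-0.002,-0.004,-0.01,4,2,20,-1],
    [0,0,0,0,0,15,-1],
    [0,0,0,0,0,0,-1],
  ],
)

```text
time_s: 3.8
tcp_pos: [0.4718, -0.1113, 0.076]
eef_rot: [179.8, -0.0, 107.4]
contact_force: [-0.2, -0.3, -1.6]
gripper_width: 0.0315
```

```bash
python3 -c "
from h import *
go(472.7,-110.5,49,107)"
```

```text
t 3.8 tcp [ 471.8 -111.3   76. ] grasp [ 471.7 -111.3   94.8] rpy [ 1.7982e+02 -5.0000e-02  1.0737e+02] w 31.5 F [-0.2 -0.3 -1.6] J [ 10.  12. -34.  -0. -44. -83.]
 rot(rad) [ 0.0031 -0.0008  0.0064]  shift now-axes [ 0.4  1.  45.8]  shift target-axes [ 0.5  1.1 45.8]
```

Request:
step_arm(
  deltas=[
    [0.003,-0.001,0.005,0.5,1,20,-1],
    [0,0,0,0,0,14,-1],
    [0,0,0,0,0,3,-1],
    [0,0,0,0,0,0,-1],
  ],
)

```text
time_s: 4.2
tcp_pos: [0.4737, -0.111, 0.0405]
eef_rot: [179.9, 0.0, 107.0]
contact_force: [-0.0, -0.0, -1.5]
gripper_width: 0.0314
```

```bash
python3 -c "
from h import *
go(472.7,-110.5,49,107)"
```

```text
t 4.2 tcp [ 473.7 -111.    40.5] grasp [ 473.7 -111.    59.3] rpy [1.7993e+02 5.0000e-02 1.0705e+02] w 31.4 F [-0.  -0.  -1.5] J [ 10.  15. -36.   0. -39. -83.]
 rot(rad) [0.0012 0.0008 0.0009]  shift now-axes [ 0.8 -0.8 10.3]  shift target-axes [ 0.8 -0.8 10.3]
```

Request:
step_arm(
  deltas=[
    [0.001,0.001,0,0.7,-0.7,7,-1],
    [0,0,0,0,0,3,-1],
    [0,0,0,0,0,0,-1],
  ],
)

```text
time_s: 4.5
tcp_pos: [0.4739, -0.1109, 0.0316]
eef_rot: [179.8, 0.0, 107.0]
contact_force: [-0.3, 0.2, -2.7]
gripper_width: 0.0314
```

```bash
python3 -c "
from h import *
go(472.7,-110.5,49,107)"
```

```text
t 4.5 tcp [ 473.9 -110.9   31.6] grasp [ 473.8 -111.    50.4] rpy [1.7985e+02 1.0000e-02 1.0700e+02] w 31.4 F [-0.3  0.2 -2.7] J [ 10.  16. -37.  -0. -37. -83.]
 rot(rad) [0.0027 0.0002 0.    ]  shift now-axes [ 0.8 -1.   1.4]  shift target-axes [ 0.8 -1.   1.4]
```

Request:
step_arm(
  deltas=[
    [0.002,0,0,0.6,-0.8,2,-1],
    [0,0,0,0,0,0.5,-1],
  ],
)

```text
time_s: 4.7
tcp_pos: [0.4732, -0.1106, 0.0294]
eef_rot: [179.9, 0.0, 107.0]
contact_force: [-0.3, 0.2, -2.3]
gripper_width: 0.0317
```

```bash
python3 - <<'E'
from h import *
go(472.7,-110.5,49,107)
a=r.capture("side")[170:240,290:370];b=r.capture("top")[220:290,280:360]
cv2.imwrite("pics/p1.png",np.hstack([cv2.resize(v[:,:,::-1],None,fx=5,fy=5,interpolation=cv2.INTER_CUBIC) for v in(a,b)]))
E
```

```text
t 4.7 tcp [ 473.2 -110.6   29.4] grasp [ 473.1 -110.6   48.2] rpy [1.7993e+02 2.0000e-02 1.0700e+02] w 31.7 F [-0.3  0.2 -2.3] J [ 10.  16. -37.   0. -37. -83.]
 rot(rad) [ 0.0013  0.0004 -0.    ]  shift now-axes [ 0.3 -0.4 -0.8]  shift target-axes [ 0.3 -0.4 -0.8]
```

View pics/p1.png

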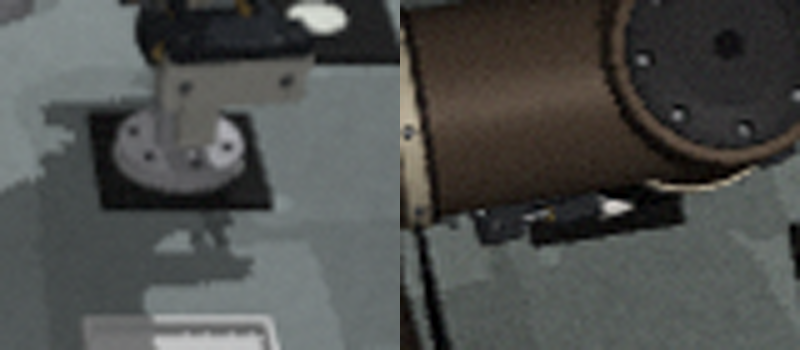

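Request:
step_arm(
  deltas=[
    [0.001,0,0,0.2,-0.3,1.5,-1],
    [0,0,0,0,0,0.5,-1],
  ],
)

```text
time_s: 5.0
tcp_pos: [0.4736, -0.1106, 0.0294]
eef_rot: [179.9, 0.1, 107.1]
contact_force: [0.3, -0.6, -2.0]
gripper_width: 0.0316
```

```bash
python3 -c "
from h import *
go(472.7,-110.5,49,107)"
```

```text
t 5.0 tcp [ 473.6 -110.6   29.4] grasp [ 473.5 -110.6   48.2] rpy [1.7992e+02 8.0000e-02 1.0707e+02] w 31.6 F [ 0.3 -0.6 -2. ] J [ 10.  16. -37.   0. -37. -83.]
 rot(rad) [0.0014 0.0013 0.0012]  shift now-axes [ 0.3 -0.8 -0.9]  shift target-axes [ 0.3 -0.8 -0.8]
```

Request:
step_arm(
  deltas=[
    [0.001,0,0,0.2,-0.5,2.5,-1],
    [0,0,0,0,0,1,-1],
  ],
)

```text
time_s: 5.2
tcp_pos: [0.4738, -0.1106, 0.0292]
eef_rot: [179.9, 0.1, 107.2]
contact_force: [-2.6, 0.1, 0.6]
gripper_width: 0.0314
```

```bash
python3 -c "
from h import *
go(472.7,-110.5,48,107)"
```

```text
t 5.2 tcp [ 473.8 -110.6   29.2] grasp [ 473.8 -110.5   48. ] rpy [1.7988e+02 1.5000e-01 1.0717e+02] w 31.4 F [-2.6  0.1  0.6] J [ 10.  16. -37.   0. -37. -83.]
 rot(rad) [0.0021 0.0025 0.003 ]  shift now-axes [ 0.4 -1.   0. ]  shift target-axes [ 0.4 -1.   0. ]
```

Contact now (force changed sign). Release and rise.

Request:
step_arm(
  deltas=[
    [0,0,0,0,0,0,0.2],
    [0,0,0,0,0,0,0.6],
    [0,0,0,0,0,0,1],
    [0,0,0,0,0,0,1],
  ],
)

```text
time_s: 5.6
tcp_pos: [0.4749, -0.1104, 0.0299]
eef_rot: [179.7, 0.2, 107.2]
contact_force: [0.2, -0.9, -0.5]
gripper_width: 0.058
```

```bash
python3 -c "
from h import *
go(472.7,-110.5,48,107)"
```

```text
t 5.6 tcp [ 474.9 -110.4   29.9] grasp [ 474.8 -110.4   48.7] rpy [179.74   0.18 107.2 ] w 58.0 F [ 0.2 -0.9 -0.5] J [ 10.  16. -37.   0. -37. -83.]
 rot(rad) [0.0045 0.0031 0.0035]  shift now-axes [ 0.6 -2.2  0.7]  shift target-axes [ 0.6 -2.2  0.7]
```

Request:
step_arm(
  deltas=[
    [0.004,0.003,0.003,0,-1,-25,1],
    [0,0,0,0,0,-40,1],
    [0,0,0,0,0,-20,1],
    [0,0,0,-35,11,0,1],
    [0,0,0,-40,13,0,1],
    [0,0,0,-40,13,0,1],
    [0,0,0,-40,13,0,1],
    [0,0,0,-30,10,0,1],
    [0,0,0,0,0,0,1],
  ],
)

```text
time_s: 6.5
tcp_pos: [0.59, -0.2759, 0.117]
eef_rot: [-180.0, 0.1, 107.3]
contact_force: [-0.3, -0.3, -0.3]
gripper_width: 0.0872
```

```bash
python3 - <<'E'
from h import *
go(596.1,-281.2,95,107)
a=r.capture("side")[120:240,230:390];b=r.capture("top")[180:300,280:440]
cv2.imwrite("pics/p2.png",np.vstack([cv2.resize(v[:,:,::-1],None,fx=2.5,fy=2.5,interpolation=cv2.INTER_CUBIC) for v in(a,b)]))
E
```

```text
t 6.5 tcp [ 590.  -275.9  117. ] grasp [ 590.  -275.9  135.8] rpy [-1.7997e+02  6.0000e-02  1.0727e+02] w 87.2 F [-0.3 -0.3 -0.3] J [ -8.  23. -11.   0. -56. -65.]
 rot(rad) [-0.0006  0.0011  0.0046]  shift now-axes [-6.8  4.3 40.8]  shift target-axes [-6.8  4.3 40.8]
```

View pics/p2.png

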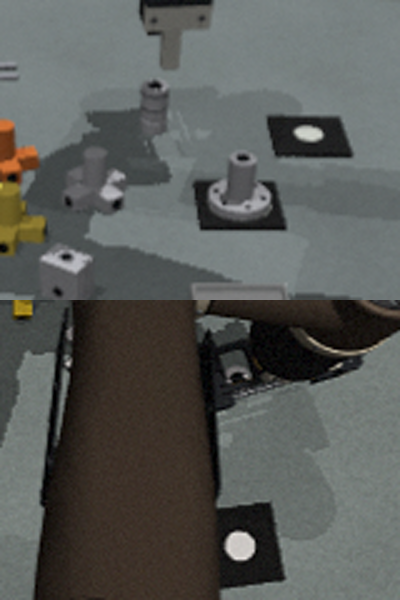

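Request:
step_arm(
  deltas=[
    [0,0.001,0.004,-6,4,25,1],
    [0,0,0,0,0,12,1],
    [0,0,0,0,0,0,1],
  ],
)

```text
time_s: 6.9
tcp_pos: [0.5925, -0.2761, 0.0794]
eef_rot: [-179.9, -0.1, 107.1]
contact_force: [0.0, -0.1, 0.4]
gripper_width: 0.0873
```

```bash
python3 -c "
from h import *
go(596.1,-281.2,40,107)"
```

```text
t 6.9 tcp [ 592.5 -276.1   79.4] grasp [ 592.5 -276.2   98.2] rpy [-1.7992e+02 -1.0000e-01  1.0713e+02] w 87.3 F [ 0.  -0.1  0.4] J [ -8.  26. -12.  -0. -52. -65.]
 rot(rad) [-0.0013 -0.0017  0.0023]  shift now-axes [-6.   2.1 58.2]  shift target-axes [-5.9  2.  58.2]
```

Request:
step_arm(
  deltas=[
    [-0.001,-0.002,0.002,-6,2,10,1],
    [0,0,0,-1,0.5,5,1],
    [0,0,0,0,0,0,1],
  ],
)

```text
time_s: 7.2
tcp_pos: [0.5973, -0.2811, 0.0651]
eef_rot: [180.0, 0.1, 107.1]
contact_force: [0.4, 0.1, -0.4]
gripper_width: 0.0878
```

```bash
python3 -c "
from h import *
go(596.1,-281.2,40,107)"
```

```text
t 7.2 tcp [ 597.3 -281.1   65.1] grasp [ 597.3 -281.1   83.9] rpy [1.7995e+02 7.0000e-02 1.0714e+02] w 87.8 F [ 0.4  0.1 -0.4] J [ -8.  27. -12.   0. -51. -65.]
 rot(rad) [0.0009 0.0013 0.0024]  shift now-axes [ 0.3 -1.2 43.9]  shift target-axes [ 0.3 -1.2 43.9]
```

Request:
step_arm(
  deltas=[
    [0,0.001,0.002,0,-1,22,1],
    [0,0,0,0,0,18,1],
    [0,0,0,0,0,4,1],
    [0,0,0,0,0,0,0],
  ],
)

```text
time_s: 7.6
tcp_pos: [0.5983, -0.2816, 0.0229]
eef_rot: [179.7, 0.2, 107.1]
contact_force: [0.0, -0.4, 0.2]
gripper_width: 0.0835
```

```bash
python3 -c "
from h import *
go(596.1,-281.2,40,107)"
```

```text
t 7.6 tcp [ 598.3 -281.6   22.9] grasp [ 598.2 -281.6   41.7] rpy [1.7973e+02 1.6000e-01 1.0708e+02] w 83.5 F [ 0.  -0.4  0.2] J [ -8.  30. -14.   0. -46. -65.]
 rot(rad) [0.0047 0.0028 0.0014]  shift now-axes [ 1.  -2.   1.7]  shift target-axes [ 1.  -2.   1.7]
```

Request:
step_arm(
  deltas=[
    [0.004,0.003,0.001,1,-2,2,-1],
    [0,0,0,0,0,0,-1],
    [0,0,0,0,0,0,-1],
    [0,0,0,0,0,0,-1],
  ],
)

```text
time_s: 8.0
tcp_pos: [0.5975, -0.2816, 0.0239]
eef_rot: [179.8, 0.1, 107.0]
contact_force: [0.2, -0.5, -0.1]
gripper_width: 0.0531
```

```bash
python3 -c "
from h import *
go(596.1,-281.2,40,107)"
```

```text
t 8.0 tcp [ 597.5 -281.6   23.9] grasp [ 597.5 -281.6   42.7] rpy [1.7979e+02 9.0000e-02 1.0704e+02] w 53.1 F [ 0.2 -0.5 -0.1] J [ -8.  29. -14.  -0. -46. -65.]
 rot(rad) [0.0036 0.0016 0.0008]  shift now-axes [ 0.8 -1.3  2.7]  shift target-axes [ 0.8 -1.3  2.7]
```

Request:
step_arm(
  deltas=[
    [0.004,0.002,0,0.8,-1.5,3,-1],
    [0,0,0,0,0,0,-1],
    [0,0,0,0,0,0,-1],
    [0,0,0,0,0,0,-1],
  ],
)

```text
time_s: 8.4
tcp_pos: [0.5962, -0.2813, 0.0215]
eef_rot: [180.0, 0.0, 107.1]
contact_force: [0.5, 0.6, -0.9]
gripper_width: 0.0358
```

```bash
python3 -c "
from h import *
go(390.6,-292.5,140,107)"
```

```text
t 8.4 tcp [ 596.2 -281.3   21.5] grasp [ 596.2 -281.3   40.3] rpy [1.7997e+02 1.0000e-02 1.0705e+02] w 35.8 F [ 0.5  0.6 -0.9] J [ -8.  30. -14.  -0. -46. -65.]
 rot(rad) [0.0005 0.0001 0.0009]  shift now-axes [  49.6 -199.8  -99.8]  shift target-axes [  49.4 -199.9  -99.7]
```

Request:
step_arm(
  deltas=[
    [0,0,0,0,0,-10,-1],
    [0,0,0,0,0,-30,-1],
    [0,0,0,0,-5,-40,-1],
    [0,0,0,10,-40,-10,-1],
    [0,0,0,11,-44,0,-1],
    [0,0,0,11,-44,0,-1],
    [0,0,0,11,-44,0,-1],
    [0,0,0,5,-20,0,-1],
    [0,0,0,0,0,0,-1],
  ],
)

```text
time_s: 9.3
tcp_pos: [0.3864, -0.293, 0.1184]
eef_rot: [180.0, 0.1, 107.1]
contact_force: [1.1, 0.6, -1.3]
gripper_width: 0.0355
```

```bash
python3 -c "
from h import *
go(390.6,-292.5,47,107)"
```

```text
t 9.3 tcp [ 386.4 -293.   118.4] grasp [ 386.4 -293.   137.2] rpy [1.7996e+02 6.0000e-02 1.0712e+02] w 35.5 F [ 1.1  0.6 -1.3] J [-14.   9. -31.   0. -50. -59.]
 rot(rad) [0.0007 0.001  0.0021]  shift now-axes [-0.6  4.1 90.2]  shift target-axes [-0.7  4.2 90.2]
```

Request:
step_arm(
  deltas=[
    [0,0.001,0.002,-0.5,4,25,-1],
    [0,0,0,0,0,25,-1],
    [0,0,0,0,0,15,-1],
    [0,0,0,0,0,3,-1],
  ],
)

```text
time_s: 9.7
tcp_pos: [0.3944, -0.2936, 0.053]
eef_rot: [179.5, 0.3, 107.0]
contact_force: [1.2, 0.6, -1.5]
gripper_width: 0.0357
```

```bash
python3 -c "
from h import *
go(390.6,-292.5,47,107)"
```

```text
t 9.7 tcp [ 394.4 -293.6   53. ] grasp [ 394.2 -293.6   71.8] rpy [179.52   0.31 107.  ] w 35.7 F [ 1.2  0.6 -1.5] J [-14.  14. -35.   0. -40. -59.]
 rot(rad) [ 0.0083  0.0055 -0.    ]  shift now-axes [ 2.3 -3.5 24.7]  shift target-axes [ 2.2 -3.3 24.8]
```

Request:
step_arm(
  deltas=[
    [0.008,0.005,0,2,-3,10,-1],
    [0,0,0,0,0,7,-1],
    [0,0,0,0,0,0,-1],
  ],
)

```text
time_s: 10.0
tcp_pos: [0.3926, -0.2928, 0.0358]
eef_rot: [180.0, 0.1, 107.1]
contact_force: [0.4, 0.1, -1.2]
gripper_width: 0.0356
```

```bash
python3 -c "
from h import *
go(390.6,-292.5,47,107)"
```

```text
t 10.0 tcp [ 392.6 -292.8   35.8] grasp [ 392.6 -292.8   54.6] rpy [1.7997e+02 6.0000e-02 1.0705e+02] w 35.6 F [ 0.4  0.1 -1.2] J [-14.  16. -36.   0. -38. -59.]
 rot(rad) [0.0005 0.001  0.0009]  shift now-axes [ 0.9 -1.8  7.6]  shift target-axes [ 0.9 -1.8  7.6]
```

Request:
step_arm(
  deltas=[
    [0,0.001,0.001,0.9,-1.8,6,-1],
    [0,0,0,0,0,2.5,-1],
    [0,0,0,0,0,1,-1],
  ],
)

```text
time_s: 10.3
tcp_pos: [0.3914, -0.2927, 0.0273]
eef_rot: [179.9, 0.1, 107.0]
contact_force: [-4.4, 7.7, 25.3]
gripper_width: 0.0355
```

```bash
python3 -c "
from h import *
go(390.6,-292.5,46,107)"
```

```text
t 10.3 tcp [ 391.4 -292.7   27.3] grasp [ 391.4 -292.7   46.1] rpy [1.7991e+02 6.0000e-02 1.0703e+02] w 35.5 F [-4.4  7.7 25.3] J [-14.  16. -37.   0. -37. -59.]
 rot(rad) [0.0017 0.001  0.0006]  shift now-axes [ 0.4 -0.7  0.1]  shift target-axes [ 0.4 -0.7  0.1]
```

Seated (contact force 25 N). Release, rise, then head for the cross.

Request:
step_arm(
  deltas=[
    [0,0,0,0,0,-0.5,0],
    [0,0,0,0,0,0,0.5],
    [0,0,0,0,0,0,1],
    [0,0,0,0,0,0,1],
    [0.002,0.001,0,0,0,0,1],
  ],
)

```text
time_s: 10.8
tcp_pos: [0.3924, -0.2932, 0.029]
eef_rot: [179.9, 0.1, 107.1]
contact_force: [-0.9, -0.8, -0.1]
gripper_width: 0.0699
```

```bash
python3 -c "
from h import *
go(644.4,-101.7,130,138)"
```

```text
t 10.8 tcp [ 392.4 -293.2   29. ] grasp [ 392.4 -293.1   47.8] rpy [1.7988e+02 1.1000e-01 1.0706e+02] w 69.9 F [-0.9 -0.8 -0.1] J [-14.  16. -36.   0. -37. -59.]
 rot(rad) [ 0.0015  0.0024 -0.5401]  shift now-axes [109.  297.2 -81.8]  shift target-axes [-59.1 310.9 -82.2]
```

Request:
step_arm(
  deltas=[
    [0,0,0,0,0,-25,1],
    [0,0,0,0,0,-45,1],
    [0,0,-0.13,0,0,-20,1],
    [0,0,-0.14,0,0,0,1],
    [0,0,-0.14,0,0,0,1],
    [0,0,-0.13,0,0,0,1],
    [0,0,0,0,0,0,1],
  ],
)

```text
time_s: 11.5
tcp_pos: [0.392, -0.2932, 0.1226]
eef_rot: [-180.0, 0.1, 139.1]
contact_force: [0.4, -0.8, 0.2]
gripper_width: 0.088
```

```bash
python3 - <<'E'
from h import *
go(644.4,-101.7,130,138)
b=r.capture("top");cv2.imwrite("pics/p3.png",b[:,:,::-1])
b=r.capture("side");cv2.imwrite("pics/p3s.png",b[:,:,::-1])
E
```

```text
t 11.5 tcp [ 392.  -293.2  122.6] grasp [ 392.  -293.2  141.4] rpy [-1.7999e+02  8.0000e-02  1.3911e+02] w 88.0 F [ 0.4 -0.8  0.2] J [-14.   9. -31.   0. -51. -27.]
 rot(rad) [-0.0002  0.0014  0.0195]  shift now-axes [-65.4 310.   11.4]  shift target-axes [-59.4 311.2  11.4]
```

View pics/p3.png

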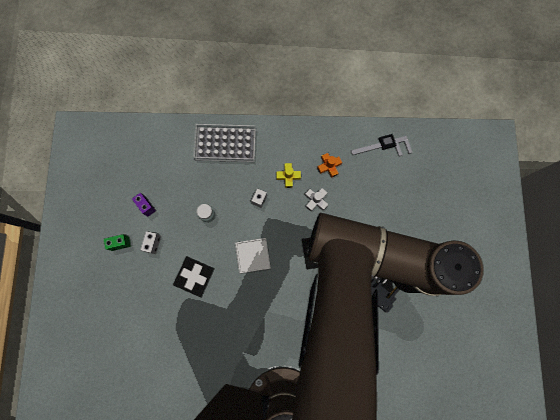

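View pics/p3s.png

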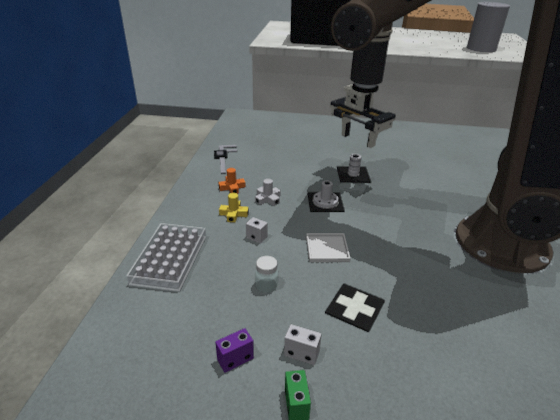

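Request:
step_arm(
  deltas=[
    [0,0.001,0.02,-7,38,0,1],
    [0,0,0,-9,45,0,1],
    [0,0,0,-9,45,0,1],
    [0,0,0,-9,45,0,1],
    [0,0,0,-9,45,0,1],
    [0,0,0,-9,45,5,1],
    [0,0,0,-7,36,5,1],
    [0,0,0,0,0,0,1],
  ],
)

```text
time_s: 12.4
tcp_pos: [0.6467, -0.1079, 0.1093]
eef_rot: [-179.9, -0.1, 135.6]
contact_force: [-1.1, -1.1, 0.1]
gripper_width: 0.0876
```

```bash
python3 - <<'E'
from h import *
go(644.4,-101.7,90,138)
b=r.capture("side")[130:250,200:360];cv2.imwrite("pics/p4s.png",cv2.resize(b[:,:,::-1],None,fx=4,fy=4,interpolation=cv2.INTER_CUBIC))
E
```

```text
t 12.4 tcp [ 646.7 -107.9  109.3] grasp [ 646.8 -107.9  128.1] rpy [-1.7986e+02 -1.1000e-01  1.3556e+02] w 87.6 F [-1.1 -1.1  0.1] J [  8.  24. -10.   0. -56. -52.]
 rot(rad) [-0.0025 -0.002  -0.0427]  shift now-axes [ 5.9  2.9 38.1]  shift target-axes [ 5.8  3.1 38.1]
```

View pics/p4s.png

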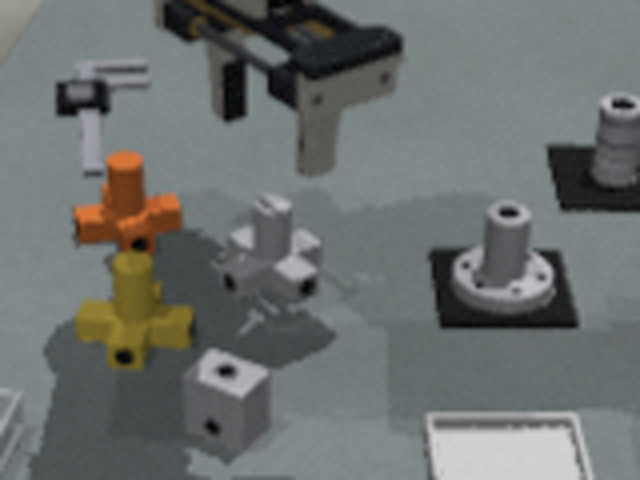

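Request:
step_arm(
  deltas=[
    [-0.002,-0.002,-0.043,5.5,3,18,1],
    [0,0,0,0,0,12,1],
    [0,0,0,0,0,0,1],
  ],
)

```text
time_s: 12.75
tcp_pos: [0.6417, -0.1035, 0.0776]
eef_rot: [-179.8, -0.1, 137.6]
contact_force: [-0.5, 0.2, -0.5]
gripper_width: 0.0875
```

```bash
python3 -c "
from h import *
go(644.4,-101.7,45,138)"
```

```text
t 12.75 tcp [ 641.7 -103.5   77.6] grasp [ 641.8 -103.4   96.4] rpy [-1.7984e+02 -1.3000e-01  1.3761e+02] w 87.5 F [-0.5  0.2 -0.5] J [  8.  25. -13.   0. -52. -50.]
 rot(rad) [-0.0027 -0.0022 -0.0068]  shift now-axes [-0.9  3.3 51.4]  shift target-axes [-0.8  3.1 51.4]
```

Request:
step_arm(
  deltas=[
    [-0.002,-0.002,-0.007,-0.8,3,20,1],
    [0,0,0,0,0,18,1],
    [0,0,0,0,0,8,0],
    [0,0,0,0,0,0,-1],
  ],
)

```text
time_s: 13.15
tcp_pos: [0.6441, -0.1047, 0.0331]
eef_rot: [180.0, 0.1, 137.5]
contact_force: [-0.8, 0.4, 0.0]
gripper_width: 0.0767
```

```bash
python3 -c "
from h import *
go(644.4,-101.7,45,138)"
```

```text
t 13.15 tcp [ 644.1 -104.7   33.1] grasp [ 644.  -104.6   51.9] rpy [1.7999e+02 1.0000e-01 1.3750e+02] w 76.7 F [-0.8  0.4  0. ] J [  8.  28. -15.   0. -47. -50.]
 rot(rad) [ 0.0002  0.0017 -0.0086]  shift now-axes [1.8 2.4 6.9]  shift target-axes [1.7 2.4 6.9]
```

Request:
step_arm(
  deltas=[
    [0,0.002,-0.009,1.7,2.4,6.5,-1],
    [0,0,0,0,0,0,-1],
    [0,0,0,0,0,0,-1],
    [0,0,0,0,0,0,-1],
  ],
)

```text
time_s: 13.55
tcp_pos: [0.6458, -0.1022, 0.029]
eef_rot: [179.9, 0.1, 138.0]
contact_force: [0.4, 0.1, -0.3]
gripper_width: 0.045
```

```bash
python3 -c "
from h import *
go(644.4,-101.7,45,138)"
```

```text
t 13.55 tcp [ 645.8 -102.2   29. ] grasp [ 645.7 -102.2   47.8] rpy [1.7987e+02 1.2000e-01 1.3798e+02] w 45.0 F [ 0.4  0.1 -0.3] J [  8.  29. -15.   0. -46. -50.]
 rot(rad) [ 0.0023  0.0021 -0.0004]  shift now-axes [ 1.3 -0.6  2.8]  shift target-axes [ 1.3 -0.6  2.8]
```

Request:
step_arm(
  deltas=[
    [0.002,0.002,0,1.2,-0.6,2.5,-1],
    [0,0,0,0,0,0,-1],
    [0,0,0,0,0,0,-1],
    [0,0,0,0,0,0,-1],
  ],
)

```text
time_s: 13.95
tcp_pos: [0.645, -0.1017, 0.0273]
eef_rot: [179.9, 0.1, 138.0]
contact_force: [0.4, 0.2, -0.2]
gripper_width: 0.0276
```

```bash
python3 -c "
from h import *
go(386.2,290.4,150,157.7)"
```

```text
t 13.95 tcp [ 645.  -101.7   27.3] grasp [ 645.  -101.7   46.1] rpy [1.7992e+02 7.0000e-02 1.3798e+02] w 27.6 F [ 0.4  0.2 -0.2] J [  8.  29. -15.  -0. -46. -50.]
 rot(rad) [ 0.0012  0.0014 -0.3441]  shift now-axes [ 454.6  118.2 -104.2]  shift target-axes [ 388.3  264.5 -103.9]
```

Request:
step_arm(
  deltas=[
    [0,0,0,0,0,-10,-1],
    [0,0,0,0,0,-35,-1],
    [0,0,0,0,0,-40,-1],
    [0,0,-0.1,0,0,-20,-1],
    [0,0,-0.12,0,0,0,-1],
    [0,0,-0.12,0,0,0,-1],
    [0,0,0,0,0,0,-1],
  ],
)

```text
time_s: 14.65
tcp_pos: [0.6435, -0.1018, 0.1396]
eef_rot: [180.0, -0.0, 158.1]
contact_force: [-0.4, 0.2, -2.3]
gripper_width: 0.0274
```

```bash
python3 -c "
from h import *
go(386.2,290.4,150,157.7)"
```

```text
t 14.65 tcp [ 643.5 -101.8  139.6] grasp [ 643.5 -101.8  158.4] rpy [ 1.7998e+02 -1.0000e-02  1.5811e+02] w 27.4 F [-0.4  0.2 -2.3] J [  8.  22.  -9.  -0. -59. -30.]
 rot(rad) [ 0.0003 -0.0002  0.0071]  shift now-axes [385.  268.    8.6]  shift target-axes [386.9 265.2   8.4]
```

Request:
step_arm(
  deltas=[
    [0,0,0.007,20,14,0,-1],
    [0,0,0,35,24,0,-1],
    [0,0,0,35,24,0,-1],
    [0,0,0,35,24,0,-1],
    [0,0,0,35,24,0,-1],
    [0,0,0,35,24,0,-1],
    [0,0,0,35,24,0,-1],
    [0,0,0,35,24,0,-1],
    [0,0,0,35,24,0,-1],
    [0,0,0,35,24,0,-1],
  ],
)

```text
time_s: 15.65
tcp_pos: [0.4202, 0.2491, 0.1407]
eef_rot: [-180.0, -0.1, 154.9]
contact_force: [1.5, 0.8, -1.2]
gripper_width: 0.0272
```

```bash
python3 -c "
from h import *
go(386.2,290.4,150,157.7)"
```

```text
t 15.65 tcp [420.2 249.1 140.7] grasp [420.2 249.1 159.5] rpy [-1.7995e+02 -6.0000e-02  1.5492e+02] w 27.2 F [ 1.5  0.8 -1.2] J [ 54.   7. -29.  -0. -53. -79.]
 rot(rad) [-0.0008 -0.001  -0.0486]  shift now-axes [48.3 23.   9.5]  shift target-axes [47.1 25.3  9.5]
```

Request:
step_arm(
  deltas=[
    [0,-0.001,-0.045,30,16,0,-1],
    [0,0,0,8,5,10,-1],
    [0,0,0,0,0,20,-1],
    [0,0,0,0,0,0,-1],
  ],
)

```text
time_s: 16.05
tcp_pos: [0.3903, 0.2896, 0.1112]
eef_rot: [179.9, -0.0, 157.2]
contact_force: [-0.2, -1.0, -2.8]
gripper_width: 0.0274
```

```bash
python3 -c "
from h import *
go(386.2,290.4,55,157.7)"
```

```text
t 16.05 tcp [390.3 289.6 111.2] grasp [390.3 289.6 130. ] rpy [179.9   -0.   157.16] w 27.4 F [-0.2 -1.  -2.8] J [ 60.   9. -32.  -0. -49. -83.]
 rot(rad) [ 0.0017 -0.     -0.0095]  shift now-axes [ 4.1 -1.  75. ]  shift target-axes [ 4.1 -0.8 75. ]
```

Request:
step_arm(
  deltas=[
    [0.002,0,-0.009,4,-0.8,20,-1],
    [0,0,0,0,0,22,-1],
    [0,0,0,0,0,10,-1],
    [0,0,0,0,0,0,-1],
  ],
)

```text
time_s: 16.45
tcp_pos: [0.388, 0.2895, 0.0599]
eef_rot: [180.0, 0.1, 157.1]
contact_force: [0.2, -0.3, -1.2]
gripper_width: 0.0274
```

```bash
python3 - <<'E'
from h import *
go(386.2,290.4,55,157.7)
b=r.capture("side")[260:340,300:410];cv2.imwrite("pics/p5s.png",cv2.resize(b[:,:,::-1],None,fx=6,fy=6,interpolation=cv2.INTER_CUBIC))
E
```

```text
t 16.45 tcp [388.  289.5  59.9] grasp [388.  289.5  78.7] rpy [1.8000e+02 6.0000e-02 1.5714e+02] w 27.4 F [ 0.2 -0.3 -1.2] J [ 60.  13. -35.   0. -42. -83.]
 rot(rad) [ 0.      0.001  -0.0098]  shift now-axes [ 2.1  0.1 23.7]  shift target-axes [ 2.   0.1 23.7]
```

View pics/p5s.png

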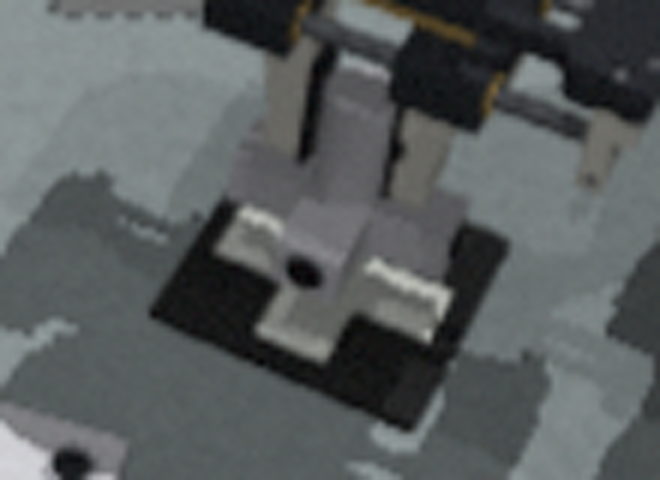

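Request:
step_arm(
  deltas=[
    [0,0.001,-0.01,2,0,14,-1],
    [0,0,0,0,0,8,-1],
    [0,0,0,0,0,0,-1],
  ],
)

```text
time_s: 16.8
tcp_pos: [0.3885, 0.2919, 0.041]
eef_rot: [179.7, 0.1, 157.6]
contact_force: [0.6, -0.0, -1.9]
gripper_width: 0.0271
```

```bash
python3 -c "
from h import *
go(386.2,290.4,52,157.7)"
```

```text
t 16.8 tcp [388.5 291.9  41. ] grasp [388.4 291.8  59.8] rpy [1.7971e+02 9.0000e-02 1.5760e+02] w 27.1 F [ 0.6 -0.  -1.9] J [ 60.  15. -36.   0. -38. -83.]
 rot(rad) [ 0.005   0.0016 -0.0017]  shift now-axes [ 1.6 -2.3  7.8]  shift target-axes [ 1.6 -2.2  7.8]
```

Request:
step_arm(
  deltas=[
    [0.005,0.002,0,1.6,-2.2,6,-1],
    [0,0,0,0,0,2,-1],
    [0,0,0,0,0,0,-1],
  ],
)

```text
time_s: 17.1
tcp_pos: [0.3869, 0.2911, 0.0341]
eef_rot: [179.9, 0.0, 157.6]
contact_force: [0.6, -0.1, -1.5]
gripper_width: 0.0276
```

```bash
python3 -c "
from h import *
go(386.2,290.4,52,157.7)"
```

```text
t 17.1 tcp [386.9 291.1  34.1] grasp [386.9 291.1  52.9] rpy [1.7990e+02 1.0000e-02 1.5756e+02] w 27.6 F [ 0.6 -0.1 -1.5] J [ 60.  15. -37.  -0. -38. -83.]
 rot(rad) [ 0.0017  0.0001 -0.0024]  shift now-axes [ 0.4 -1.   0.8]  shift target-axes [ 0.4 -1.   0.9]
```

Request:
step_arm(
  deltas=[
    [0.002,0,0,0.4,-1,2,-1],
    [0,0,0,0,0,1.5,-1],
  ],
)

```text
time_s: 17.3
tcp_pos: [0.3868, 0.291, 0.0331]
eef_rot: [179.9, 0.1, 157.6]
contact_force: [-11.2, -4.5, 29.5]
gripper_width: 0.0275
```

```bash
python3 -c "
from h import *
go(386.2,290.4,52,157.7)"
```

```text
t 17.3 tcp [386.8 291.   33.1] grasp [386.7 291.   51.9] rpy [1.7994e+02 7.0000e-02 1.5764e+02] w 27.5 F [-11.2  -4.5  29.5] J [ 60.  16. -37.   0. -37. -83.]
 rot(rad) [ 0.001   0.0012 -0.0011]  shift now-axes [ 0.3 -0.8 -0.1]  shift target-axes [ 0.3 -0.8 -0.1]
```

Seated. Release, rise clear of the stem, and turn towards the long block.

Request:
step_arm(
  deltas=[
    [0,0,0,0,0,-1,0],
    [0,0,0,0,0,0,0.5],
    [0,0,0,0,0,0,1],
    [0,0,0,0,0,0,1],
    [0,0,0,0,0,-20,1],
    [0,0,0,0,0,-45,1],
    [0,0,0,0,0,-40,1],
    [0,0,0,0,0,0,1],
  ],
)

```text
time_s: 18.1
tcp_pos: [0.3867, 0.2907, 0.1424]
eef_rot: [-179.9, 0.1, 157.7]
contact_force: [0.0, 0.7, -0.1]
gripper_width: 0.0849
```

```bash
python3 - <<'E'
from h import *
go(489.3,427,120,-12.1)
b=r.capture("side");cv2.imwrite("pics/p6s.png",b[:,:,::-1])
b=r.capture("top");cv2.imwrite("pics/p6.png",b[:,:,::-1])
E
```

```text
t 18.1 tcp [386.7 290.7 142.4] grasp [386.7 290.8 161.2] rpy [-1.7990e+02  1.0000e-01  1.5767e+02] w 84.9 F [ 0.   0.7 -0.1] J [ 60.   7. -30.   0. -54. -83.]
 rot(rad) [-0.0019  0.0016 -0.1785]  shift now-axes [-43.1 165.1  41. ]  shift target-axes [-71.8 154.8  41.2]
```

View pics/p6s.png

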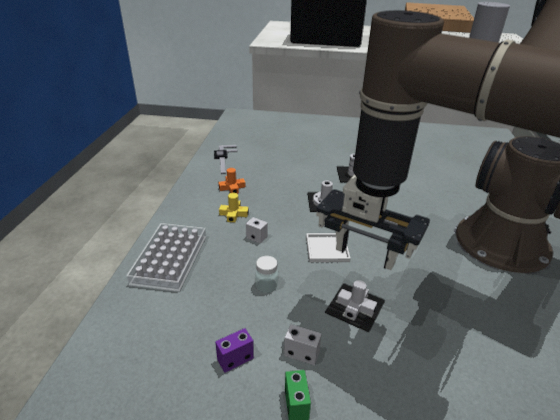

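View pics/p6.png

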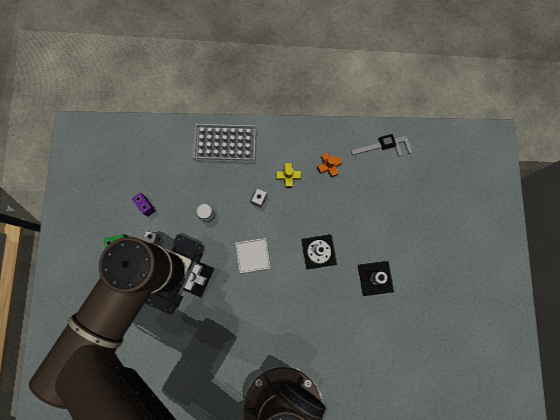

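```bash
python3 - <<'E'
from h import *
im=cv2.imread("pics/top0.png"); U=4
G=cv2.resize(im,None,fx=U,fy=U,interpolation=cv2.INTER_CUBIC);h=cv2.cvtColor(G,cv2.COLOR_BGR2HSV)
for n,lo,hi in(("purple",125,165),("green",45,80)):
    m=((h[:,:,0]>lo)&(h[:,:,0]<hi)&(h[:,:,1]>90)&(h[:,:,2]>105)).astype(np.uint8)
    c=max(cv2.findContours(m,cv2.RETR_EXTERNAL,cv2.CHAIN_APPROX_NONE)[0],key=cv2.contourArea)[:,0]
    w=(cast("top",(c+.5)/U-.5,.055)*1000).astype(np.float32); R=cv2.minAreaRect(w); print(n,R,cv2.boxPoints(R).round())
a=np.radians(-12.1);d=np.array([np.cos(a),np.sin(a)]);e=np.array([-d[1],d[0]])
for s in(1,-1): print([ (np.array([489.3,427])+s*d*k+e*w).round() for k in(44,65) for w in(-12,12)])
E
```

```text
purple ((612.5283813476562, 458.63787841796875), (61.082523345947266, 33.65971374511719), 39.317264556884766) [[578. 452.]
 [600. 426.]
 [647. 465.]
 [625. 491.]]
green ((488.12286376953125, 533.1375732421875), (33.805816650390625, 61.43428039550781), 15.023962020874023) [[464. 558.]
 [480. 499.]
 [512. 508.]
 [496. 567.]]
[array([530., 406.]), array([535., 430.]), array([550., 402.]), array([555., 425.])]
[array([444., 424.]), array([449., 448.]), array([423., 429.]), array([428., 452.])]
```

Request:
step_arm(
  deltas=[
    [-0.001,0.001,-0.09,0,0,0,1],
    [0,0,-0.09,0,0,0,1],
    [0,0,0,-14,30,0,1],
    [0,0,0,-19,40,0,1],
    [0,0,0,-19,40,10,1],
    [0,0,0,-17,37,10,1],
    [0,0,0,0,0,10,1],
    [0,0,0,0,0,0,1],
  ],
)

```text
time_s: 19.0
tcp_pos: [0.4813, 0.417, 0.0924]
eef_rot: [-178.8, -0.6, 168.2]
contact_force: [-0.4, -0.6, 0.6]
gripper_width: 0.0876
```

```bash
python3 -c "
from h import *
go(489.3,427,90,-12.1)"
```

```text
t 19.0 tcp [481.3 417.   92.4] grasp [481.6 417.3 111.2] rpy [-178.77   -0.62  168.24] w 87.6 F [-0.4 -0.6  0.6] J [ 58.  24. -13.  -0. -55. -70.]
 rot(rad) [-0.0215 -0.0108  0.0061]  shift now-axes [-6.  11.9 20.9]  shift target-axes [-5.7 11.5 21.2]
```

Request:
step_arm(
  deltas=[
    [-0.02,-0.01,0.006,-6,11.5,6,1],
    [0,0,0,0,0,0,1],
    [0,0,0,0,0,0,1],
  ],
)

```text
time_s: 19.3
tcp_pos: [0.4877, 0.4243, 0.0831]
eef_rot: [-179.6, -0.2, 167.9]
contact_force: [0.2, 0.4, -0.6]
gripper_width: 0.0876
```

```bash
python3 - <<'E'
from h import *
go(489.3,427,36,-12.1)
b=r.capture("side")[280:420,200:400];cv2.imwrite("pics/p7s.png",cv2.resize(b[:,:,::-1],None,fx=4,fy=4,interpolation=cv2.INTER_CUBIC))
E
```

```text
t 19.3 tcp [487.7 424.3  83.1] grasp [487.8 424.4 101.9] rpy [-179.58   -0.18  167.89] w 87.6 F [ 0.2  0.4 -0.6] J [ 58.  25. -13.  -0. -53. -70.]
 rot(rad) [-0.0074 -0.0032 -0.0002]  shift now-axes [-1.2  3.5 65.9]  shift target-axes [-1.   3.  65.9]
```

View pics/p7s.png

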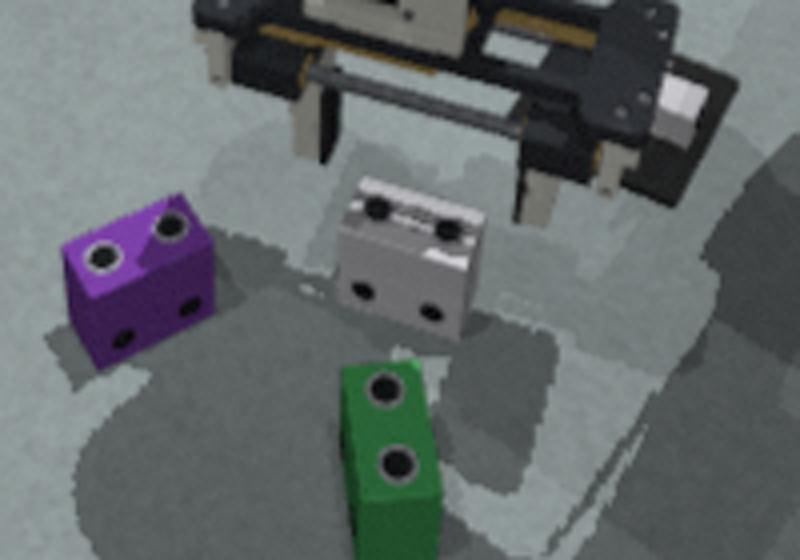

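Request:
step_arm(
  deltas=[
    [-0.007,-0.003,0,-1,3,15,1],
    [0,0,0,0,0,15,1],
    [0,0,0,0,0,0,1],
  ],
)

```text
time_s: 19.65
tcp_pos: [0.4887, 0.4263, 0.0545]
eef_rot: [179.9, 0.0, 167.9]
contact_force: [-0.3, -0.2, -0.2]
gripper_width: 0.0875
```

```bash
python3 -c "
from h import *
go(489.3,427,36,-12.1)"
```

```text
t 19.65 tcp [488.7 426.3  54.5] grasp [488.7 426.3  73.3] rpy [1.799e+02 3.000e-02 1.679e+02] w 87.5 F [-0.3 -0.2 -0.2] J [ 58.  27. -14.  -0. -49. -70.]
 rot(rad) [0.0018 0.0005 0.0001]  shift now-axes [-0.4  0.7 37.3]  shift target-axes [-0.5  0.8 37.3]
```

Request:
step_arm(
  deltas=[
    [0.002,0,0,-0.5,0.8,20,1],
    [0,0,0,0,0,14,0.7],
    [0,0,0,0,0,3,-1],
    [0,0,0,0,0,0,-1],
    [0,0,0,0,0,0,-1],
  ],
  squeeze=35,
)

```text
time_s: 20.15
tcp_pos: [0.49, 0.4273, 0.019]
eef_rot: [179.9, 0.1, 168.0]
contact_force: [0.7, 0.4, -2.0]
gripper_width: 0.0615
```

```bash
python3 -c "
from h import *
go(489.3,427,36,-12.1)"
```

```text
t 20.15 tcp [490.  427.3  19. ] grasp [489.9 427.3  37.8] rpy [1.7994e+02 1.1000e-01 1.6796e+02] w 61.5 F [ 0.7  0.4 -2. ] J [ 58.  29. -16.   0. -45. -70.]
 rot(rad) [0.0011 0.0018 0.001 ]  shift now-axes [ 0.6 -0.5  1.8]  shift target-axes [ 0.6 -0.5  1.8]
```

Request:
step_arm(
  deltas=[
    [0,0,0,0,0,0,-1],
    [0,0,0,0,0,-10,-1],
    [0,0,0,0,0,-35,-1],
    [0,0,0,0,0,-45,-1],
    [0,0,-0.12,0,0,-15,-1],
    [0,0,-0.13,0,0,0,-1],
    [0,0,-0.13,0,0,0,-1],
    [0,0,0,0,0,0,-1],
  ],
)

```text
time_s: 20.95
tcp_pos: [0.4898, 0.4272, 0.1354]
eef_rot: [179.8, 0.3, -169.5]
contact_force: [0.1, 0.3, -2.5]
gripper_width: 0.0619
```

```bash
python3 -c "
from h import *
go(452.9,124.3,140,9.9)"
```

```text
t 20.95 tcp [489.8 427.2 135.4] grasp [489.7 427.1 154.2] rpy [ 179.81    0.27 -169.53] w 61.9 F [ 0.1  0.3 -2.5] J [ 58.  22. -10.   0. -58. -48.]
 rot(rad) [0.0033 0.0047 0.0099]  shift now-axes [  91.4 -291.2   12.8]  shift target-axes [  88.4 -292.1   14.2]
```

Request:
step_arm(
  deltas=[
    [0.003,0.005,0.01,8,-27,0,-1],
    [0,0,0,12,-40,0,-1],
    [0,0,0,12,-40,0,-1],
    [0,0,0,12,-40,0,-1],
    [0,0,0,12,-40,0,-1],
    [0,0,0,12,-40,0,-1],
    [0,0,0,11,-36,0,-1],
    [0,0,0,6,-20,0,-1],
    [0,0,0,0,0,0,-1],
  ],
)

```text
time_s: 21.85
tcp_pos: [0.4472, 0.1241, 0.138]
eef_rot: [179.9, 0.1, -172.2]
contact_force: [-0.0, 0.4, -2.6]
gripper_width: 0.0616
```

```bash
python3 -c "
from h import *
go(452.9,124.3,70,9.9)"
```

```text
t 21.85 tcp [447.2 124.1 138. ] grasp [447.1 124.  156.8] rpy [ 1.7987e+02  9.0000e-02 -1.7222e+02] w 61.6 F [-0.   0.4 -2.6] J [ 40.   5. -32.  -0. -52. -32.]
 rot(rad) [ 0.0023  0.0016 -0.037 ]  shift now-axes [-5.6 -0.7 86.8]  shift target-axes [-5.7 -0.7 86.8]
```

Request:
step_arm(
  deltas=[
    [0.002,0.002,-0.037,-5.7,-0.7,20,-1],
    [0,0,0,0,0,25,-1],
    [0,0,0,0,0,20,-1],
    [0,0,0,0,0,0,-1],
  ],
)

```text
time_s: 22.25
tcp_pos: [0.455, 0.1253, 0.0746]
eef_rot: [179.8, 0.3, -170.9]
contact_force: [0.9, 0.3, -2.4]
gripper_width: 0.0616
```

```bash
python3 - <<'E'
from h import *
go(452.9,124.3,60,9.9)
b=r.capture("side")[190:290,270:390];cv2.imwrite("pics/p8s.png",cv2.resize(b[:,:,::-1],None,fx=6,fy=6,interpolation=cv2.INTER_CUBIC))
E
```

```text
t 22.25 tcp [455.  125.3  74.6] grasp [454.9 125.2  93.4] rpy [ 179.8     0.34 -170.89] w 61.6 F [ 0.9  0.3 -2.4] J [ 39.  11. -36.   0. -43. -30.]
 rot(rad) [ 0.0034  0.006  -0.0138]  shift now-axes [ 2.5 -0.7 33.3]  shift target-axes [ 2.3 -0.6 33.4]
```

View pics/p8s.png

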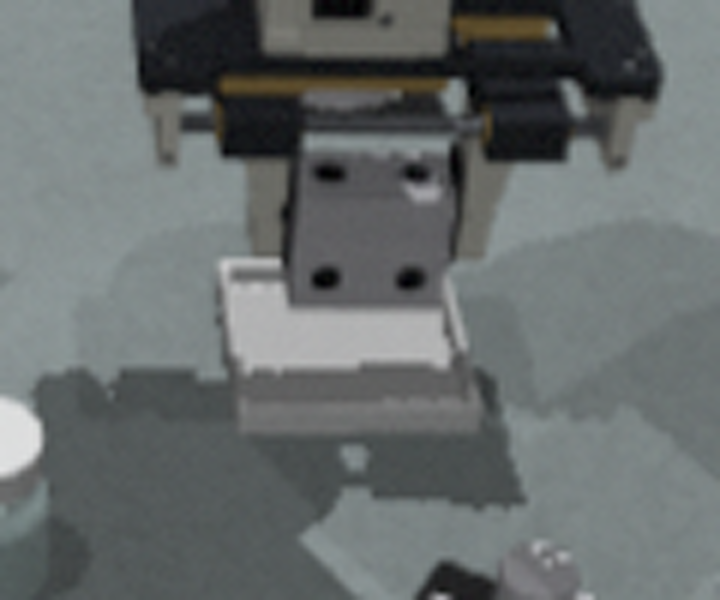

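Request:
step_arm(
  deltas=[
    [0.003,0.006,-0.014,2.3,-0.6,15,-1],
    [0,0,0,0,0,12,-1],
    [0,0,0,0,0,0,-1],
  ],
)

```text
time_s: 22.6
tcp_pos: [0.4564, 0.1274, 0.0521]
eef_rot: [179.9, 0.4, -170.2]
contact_force: [-0.0, -0.8, -1.8]
gripper_width: 0.0618
```

```bash
python3 -c "
from h import *
go(452.9,124.3,42,9.9)"
```

```text
t 22.6 tcp [456.4 127.4  52.1] grasp [456.3 127.3  70.9] rpy [ 179.86    0.37 -170.18] w 61.8 F [-0.  -0.8 -1.8] J [ 40.  13. -37.   0. -40. -30.]
 rot(rad) [ 0.0024  0.0065 -0.0013]  shift now-axes [ 4.1 -2.5 28.9]  shift target-axes [ 3.9 -2.4 28.9]
```

Request:
step_arm(
  deltas=[
    [0.002,0.006,-0.001,4,-2.4,8,-1],
    [0,0,0,0,0,4,-1],
    [0,0,0,0,0,0,-1],
  ],
)

```text
time_s: 22.9
tcp_pos: [0.4543, 0.1256, 0.0421]
eef_rot: [179.9, 0.2, -170.2]
contact_force: [-0.9, 0.7, -2.9]
gripper_width: 0.0619
```

```bash
python3 -c "
from h import *
go(452.9,124.3,42,9.9)"
```

```text
t 22.9 tcp [454.3 125.6  42.1] grasp [454.2 125.6  60.9] rpy [ 179.89    0.22 -170.15] w 61.9 F [-0.9  0.7 -2.9] J [ 39.  14. -38.   0. -38. -30.]
 rot(rad) [ 0.0019  0.0039 -0.0009]  shift now-axes [ 1.7 -1.1 18.9]  shift target-axes [ 1.6 -1.1 18.9]
```

Request:
step_arm(
  deltas=[
    [0.002,0.004,-0.001,1.6,-1.1,9,-1],
    [0,0,0,0,0,5,-1],
    [0,0,0,0,0,0,-1],
  ],
)

```text
time_s: 23.2
tcp_pos: [0.4533, 0.1245, 0.0277]
eef_rot: [180.0, 0.1, -170.1]
contact_force: [-0.5, 0.2, -2.7]
gripper_width: 0.0622
```

```bash
python3 -c "
from h import *
go(452.9,124.3,42,9.9)"
```

```text
t 23.2 tcp [453.3 124.5  27.7] grasp [453.3 124.5  46.5] rpy [ 1.7998e+02  5.0000e-02 -1.7011e+02] w 62.2 F [-0.5  0.2 -2.7] J [ 39.  15. -39.   0. -36. -30.]
 rot(rad) [ 0.0004  0.0009 -0.0001]  shift now-axes [ 0.4 -0.2  4.5]  shift target-axes [ 0.4 -0.2  4.5]
```

Request:
step_arm(
  deltas=[
    [0,0.001,0,0.4,-0.2,4,-1],
    [0,0,0,0,0,1,-1],
    [0,0,0,0,0,0.5,-1],
  ],
)

```text
time_s: 23.5
tcp_pos: [0.4529, 0.1242, 0.0228]
eef_rot: [-180.0, -0.0, -170.1]
contact_force: [-6.0, 0.7, 12.8]
gripper_width: 0.0621
```

```bash
python3 -c "
from h import *
go(452.9,124.3,42,9.9)"
```

```text
t 23.5 tcp [452.9 124.2  22.8] grasp [452.9 124.2  41.6] rpy [-1.7999e+02 -3.0000e-02 -1.7008e+02] w 62.1 F [-6.   0.7 12.8] J [ 39.  15. -39.  -0. -35. -30.]
 rot(rad) [-0.0002 -0.0005  0.0004]  shift now-axes [ 0.   0.1 -0.4]  shift target-axes [ 0.   0.1 -0.4]
```

Seated on the floor at the expected height. Release and rise.

Request:
step_arm(
  deltas=[
    [0,0,0,0,0,0,0.7],
    [0,0,0,0,0,0,1],
    [0,0,0,0,0,0,1],
    [0,0,0,0,0,-15,1],
    [0,0,0,0,0,-40,1],
    [0,0,0,0,0,-45,1],
    [0,0,0,0,0,0,1],
  ],
)

```text
time_s: 24.2
tcp_pos: [0.4534, 0.124, 0.1255]
eef_rot: [-179.9, -0.1, -170.0]
contact_force: [-0.4, 0.6, -0.4]
gripper_width: 0.0875
```

```bash
python3 - <<'E'
from h import *
go(642.4,86.4,110,-22.4)
b=r.capture("side")[190:290,230:390];cv2.imwrite("pics/p9s.png",cv2.resize(b[:,:,::-1],None,fx=5,fy=5,interpolation=cv2.INTER_CUBIC))
E
```

```text
t 24.2 tcp [453.4 124.  125.5] grasp [453.4 124.1 144.3] rpy [-1.7987e+02 -1.3000e-01 -1.7004e+02] w 87.5 F [-0.4  0.6 -0.4] J [ 39.   7. -32.   0. -51. -30.]
 rot(rad) [-0.0028 -0.0016  0.5647]  shift now-axes [-179.8  -69.7   34.1]  shift target-axes [-189.1   37.3   34.3]
```

View pics/p9s.png

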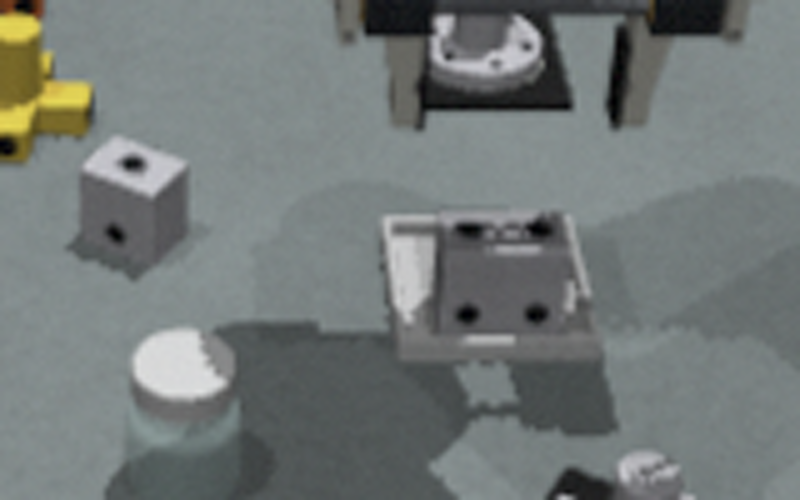

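Request:
step_arm(
  deltas=[
    [0,0,0.14,0,0,0,1],
    [0,0,0.14,0,0,0,1],
    [0,0,0.14,0,0,0,1],
    [0,0,0.14,0,0,0,1],
    [0,0,0,-30,6,0,1],
    [0,0,0,-42,8,0,1],
    [0,0,0,-42,8,5,1],
    [0,0,0,-42,8,10,1],
    [0,0,0,-25,5,10,1],
    [0,0,0,0,0,0,1],
  ],
)

```text
time_s: 25.25
tcp_pos: [0.6333, 0.0792, 0.0856]
eef_rot: [-179.3, -0.6, 156.4]
contact_force: [-0.8, 0.2, -0.5]
gripper_width: 0.0875
```

```bash
python3 -c "
from h import *
go(642.4,86.4,90,-22.4)"
```

```text
t 25.25 tcp [633.3  79.2  85.6] grasp [633.6  79.3 104.4] rpy [-179.32   -0.63  156.42] w 87.5 F [-0.8  0.2 -0.5] J [ 25.  24. -13.  -0. -53. -48.]
 rot(rad) [-0.0117 -0.011  -0.0205]  shift now-axes [-5.6 10.5 14.3]  shift target-axes [-5.7 10.2 14.4]
```

Request:
step_arm(
  deltas=[
    [-0.012,-0.011,-0.02,-5.6,10.2,8,1],
    [0,0,0,0,0,0,1],
    [0,0,0,0,0,0,1],
  ],
)

```text
time_s: 25.55
tcp_pos: [0.6403, 0.0848, 0.0728]
eef_rot: [-179.7, -0.3, 157.4]
contact_force: [0.6, 0.4, 0.6]
gripper_width: 0.088
```

```bash
python3 - <<'E'
from h import *
go(642.4,86.4,34,-22.4)
b=r.capture("side")[150:270,200:360];cv2.imwrite("pics/p10s.png",cv2.resize(b[:,:,::-1],None,fx=5,fy=5,interpolation=cv2.INTER_CUBIC))
E
```

```text
t 25.55 tcp [640.3  84.8  72.8] grasp [640.5  84.8  91.6] rpy [-179.75   -0.3   157.45] w 88.0 F [0.6 0.4 0.6] J [ 25.  25. -13.  -0. -52. -47.]
 rot(rad) [-0.0044 -0.0053 -0.0027]  shift now-axes [-1.6  2.5 57.6]  shift target-axes [-1.3  2.3 57.6]
```

View pics/p10s.png

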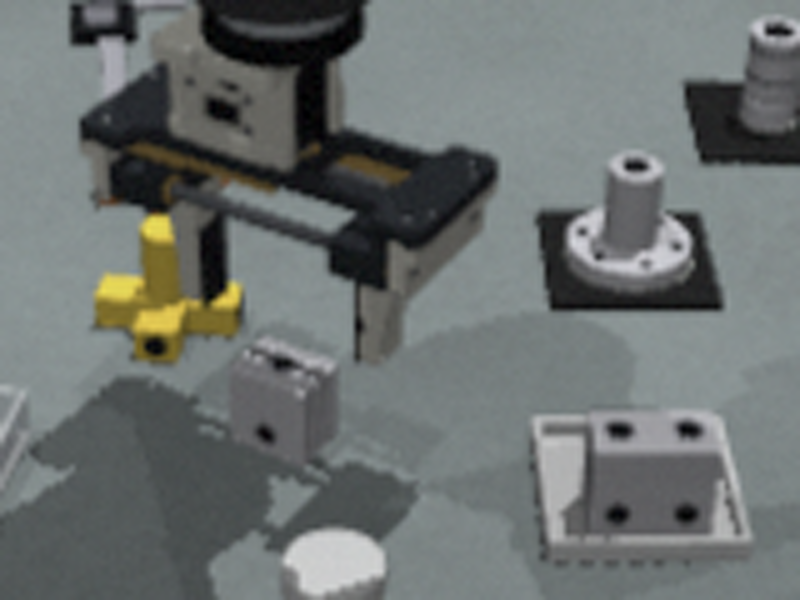

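Request:
step_arm(
  deltas=[
    [-0.004,-0.005,-0.003,-1.5,2.4,12,1],
    [0,0,0,0,0,12,0.8],
    [0,0,0,0,0,0,0.7],
  ],
)

```text
time_s: 25.9
tcp_pos: [0.6413, 0.0869, 0.0497]
eef_rot: [180.0, 0.0, 157.6]
contact_force: [-0.4, -1.0, -0.7]
gripper_width: 0.0774
```

```bash
python3 -c "
from h import *
go(642.4,86.4,34,-22.4)"
```

```text
t 25.9 tcp [641.3  86.9  49.7] grasp [641.3  86.9  68.5] rpy [1.7996e+02 2.0000e-02 1.5764e+02] w 77.4 F [-0.4 -1.  -0.7] J [ 25.  27. -15.  -0. -48. -47.]
 rot(rad) [0.0006 0.0004 0.0007]  shift now-axes [-1.2 -0.1 34.5]  shift target-axes [-1.2 -0.  34.5]
```

Request:
step_arm(
  deltas=[
    [0,0,0,-1.2,0,18,0.7],
    [0,0,0,0,0,14,0.5],
    [0,0,0,0,0,3,-1],
    [0,0,0,0,0,0,-1],
    [0,0,0,0,0,0,-1],
    [0,0,0,0,0,0,-1],
  ],
)

```text
time_s: 26.5
tcp_pos: [0.6431, 0.0869, 0.0163]
eef_rot: [179.9, 0.1, 157.7]
contact_force: [-0.1, 0.3, -1.3]
gripper_width: 0.0458
```

```bash
python3 -c "
from h import *
go(642.4,86.4,34,-22.4)"
```

```text
t 26.5 tcp [643.1  86.9  16.3] grasp [643.   86.9  35.1] rpy [1.7990e+02 1.4000e-01 1.5768e+02] w 45.8 F [-0.1  0.3 -1.3] J [ 25.  29. -16.   0. -44. -47.]
 rot(rad) [0.0018 0.0024 0.0015]  shift now-axes [ 0.4 -0.7  1.1]  shift target-axes [ 0.4 -0.7  1.1]
```

Request:
step_arm(
  deltas=[
    [0,0,0,0,0,0,-1],
    [0,0,0,0,0,-10,-1],
    [0,0,0,0,0,-35,-1],
    [0,0,0,0,0,-45,-1],
    [0,0,-0.13,0,0,-15,-1],
    [0,0,-0.14,0,0,0,-1],
    [0,0,-0.14,0,0,0,-1],
    [0,0,-0.14,0,0,0,-1],
    [0,0,0,0,0,0,-1],
  ],
)

```text
time_s: 27.4
tcp_pos: [0.6429, 0.0866, 0.1333]
eef_rot: [179.9, 0.4, -169.7]
contact_force: [-0.1, 0.2, -2.2]
gripper_width: 0.0461
```

```bash
python3 - <<'E'
from h import *
go(460.1,82.9,140,9.9)
im=r.capture("top")[:,:,::-1];cv2.imwrite("pics/p11.png",im)
E
```

```text
t 27.4 tcp [642.9  86.6 133.3] grasp [642.7  86.6 152.1] rpy [ 179.94    0.42 -169.67] w 46.1 F [-0.1  0.2 -2.2] J [ 25.  22. -10.   0. -58. -15.]
 rot(rad) [0.0011 0.0074 0.0075]  shift now-axes [180.6  29.1  10.8]  shift target-axes [180.7  27.7  12.1]
```

View pics/p11.png

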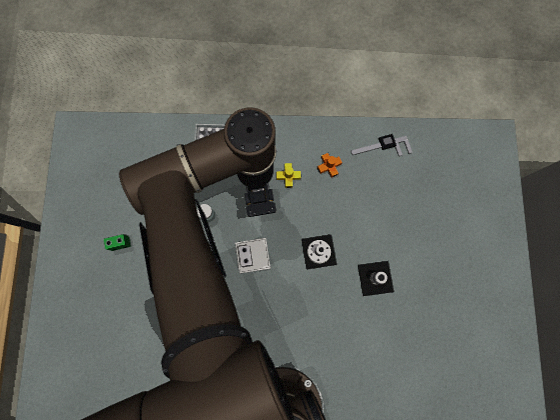

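Tray is visible (long block in its left half, near px 245,254); measure the block in the tray and the two round parts.

```bash
python3 - <<'E'
from h import *
im=cv2.imread("pics/p11.png")
U=4;G=cv2.resize(im,None,fx=U,fy=U,interpolation=cv2.INTER_CUBIC)
b=cv2.resize(im[230:280,228:278],None,fx=8,fy=8,interpolation=cv2.INTER_CUBIC)
c=cv2.resize(im[232:302,300:400],None,fx=4,fy=4,interpolation=cv2.INTER_CUBIC)
W=np.zeros((400,800,3),np.uint8);W[:,:400]=b;W[:280,400:]=c;cv2.imwrite("pics/p11z.png",W)
P=lambda x,y,z:proj("top",[[x/1e3,y/1e3,z/1e3]]).round(1)
a=np.radians(9.9);d=np.array([np.cos(a),np.sin(a)]);e=np.array([-d[1],d[0]])
print("expected long top corners px(crop8)",[(8*(P(*(np.array([452.9,124.3])+i*31*d+j*17*e),59)[0]+.5-[228,230])).round() for i in(1,-1) for j in(1,-1)])
print("cart top exp px crop",4*(P(390.6,-292.5,70)+.5-[300,232])+[400,0],"flange neck",4*(P(472.7,-110.5,68)+.5-[300,232])+[400,0])
E
```

```text
expected long top corners px(crop8) [array([ 83., 129.]), array([170., 115.]), array([106., 288.]), array([194., 274.])]
cart top exp px crop [[726.4 182.8]] flange neck [[486.   71.2]]
```

View pics/p11z.png

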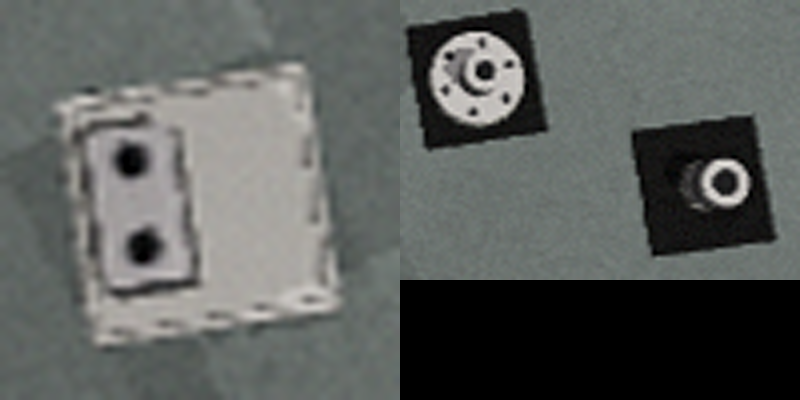

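Request:
step_arm(
  deltas=[
    [0.001,0.007,0.008,25,4,0,-1],
    [0,0,0,40,6,0,-1],
    [0,0,0,40,6,0,-1],
    [0,0,0,40,6,0,-1],
    [0,0,0,25,4,5,-1],
    [0,0,0,0,0,10,-1],
    [0,0,0,0,0,0,-1],
  ],
)

```text
time_s: 28.15
tcp_pos: [0.4649, 0.0841, 0.1184]
eef_rot: [180.0, 0.1, -172.3]
contact_force: [-0.1, -0.0, -1.2]
gripper_width: 0.0461
```

```bash
python3 -c "
from h import *
go(460.2,82.4,85,9.9)"
```

```text
t 28.15 tcp [464.9  84.1 118.4] grasp [464.9  84.1 137.2] rpy [ 1.7996e+02  9.0000e-02 -1.7233e+02] w 46.1 F [-0.1 -0.  -1.2] J [ 34.   7. -33.   0. -50. -27.]
 rot(rad) [ 0.0006  0.0016 -0.0389]  shift now-axes [ 5.  -1.1 52.2]  shift target-axes [ 4.9 -0.9 52.2]
```

Request:
step_arm(
  deltas=[
    [0.001,0.002,-0.039,4.9,-0.9,12,-1],
    [0,0,0,0,0,15,-1],
    [0,0,0,0,0,8,-1],
    [0,0,0,0,0,0,-1],
  ],
)

```text
time_s: 28.55
tcp_pos: [0.4639, 0.0836, 0.0842]
eef_rot: [-180.0, 0.2, -170.5]
contact_force: [-0.1, -0.3, -1.7]
gripper_width: 0.0457
```

```bash
python3 -c "
from h import *
go(460.2,82.4,85,9.9)"
```

```text
t 28.55 tcp [463.9  83.6  84.2] grasp [463.8  83.6 103. ] rpy [-1.7999e+02  1.6000e-01 -1.7050e+02] w 45.7 F [-0.1 -0.3 -1.7] J [ 34.  10. -35.   0. -45. -25.]
 rot(rad) [-0.0003  0.0028 -0.007 ]  shift now-axes [ 3.9 -0.5 17.9]  shift target-axes [ 3.8 -0.5 18. ]
```

Request:
step_arm(
  deltas=[
    [0,0.003,-0.007,3.8,-0.5,4,-1],
    [0,0,0,0,0,0,-1],
    [0,0,0,0,0,0,-1],
  ],
)

```text
time_s: 28.85
tcp_pos: [0.4615, 0.0827, 0.0806]
eef_rot: [-180.0, 0.0, -170.2]
contact_force: [-0.2, 0.1, -1.1]
gripper_width: 0.046
```

```bash
python3 -c "
from h import *
go(460.2,82.4,60,9.9)"
```

```text
t 28.85 tcp [461.5  82.7  80.6] grasp [461.5  82.7  99.4] rpy [-1.7997e+02  1.0000e-02 -1.7018e+02] w 46.0 F [-0.2  0.1 -1.1] J [ 34.  10. -36.   0. -44. -25.]
 rot(rad) [-0.0005  0.0003 -0.0014]  shift now-axes [ 1.3 -0.1 39.4]  shift target-axes [ 1.3 -0.1 39.4]
```

Request:
step_arm(
  deltas=[
    [0,0,-0.001,1.3,0,12,-1],
    [0,0,0,0,0,12,-1],
    [0,0,0,0,0,0,-1],
  ],
)

```text
time_s: 29.15
tcp_pos: [0.4615, 0.0831, 0.0577]
eef_rot: [180.0, 0.2, -170.1]
contact_force: [0.3, 0.2, -1.5]
gripper_width: 0.0459
```

```bash
python3 - <<'E'
from h import *
go(460.2,82.4,39,9.9)
b=r.capture("side")[190:290,270:390];cv2.imwrite("pics/p12s.png",cv2.resize(b[:,:,::-1],None,fx=6,fy=6,interpolation=cv2.INTER_CUBIC))
E
```

```text
t 29.15 tcp [461.5  83.1  57.7] grasp [461.5  83.1  76.5] rpy [ 179.96    0.21 -170.14] w 45.9 F [ 0.3  0.2 -1.5] J [ 34.  12. -37.   0. -40. -25.]
 rot(rad) [ 0.0007  0.0036 -0.0006]  shift now-axes [ 1.6 -0.5 37.5]  shift target-axes [ 1.4 -0.5 37.5]
```

View pics/p12s.png

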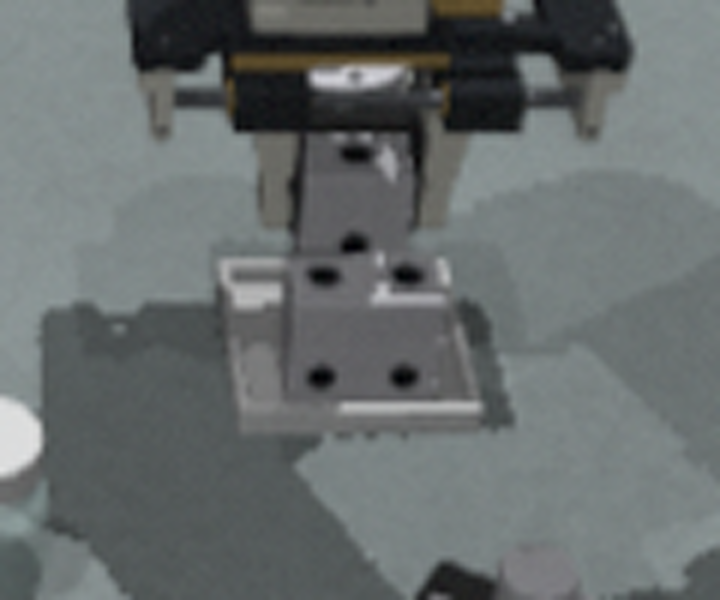

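Request:
step_arm(
  deltas=[
    [0.001,0.003,0,1.4,-0.5,12,-1],
    [0,0,0,0,0,8,-1],
    [0,0,0,0,0,0,-1],
  ],
)

```text
time_s: 29.5
tcp_pos: [0.4617, 0.0832, 0.0384]
eef_rot: [180.0, 0.2, -170.1]
contact_force: [-0.1, -0.8, -1.2]
gripper_width: 0.0457
```

```bash
python3 -c "
from h import *
go(460.2,82.4,39,9.9)"
```

```text
t 29.5 tcp [461.7  83.2  38.4] grasp [461.6  83.2  57.2] rpy [ 179.96    0.22 -170.11] w 45.7 F [-0.1 -0.8 -1.2] J [ 34.  14. -39.   0. -37. -25.]
 rot(rad) [ 0.0006  0.0038 -0.0002]  shift now-axes [ 1.7 -0.5 18.2]  shift target-axes [ 1.6 -0.5 18.2]
```

Request:
step_arm(
  deltas=[
    [0.001,0.004,0,1.6,-0.5,9,-1],
    [0,0,0,0,0,5,-1],
    [0,0,0,0,0,0,-1],
  ],
)

```text
time_s: 29.8
tcp_pos: [0.4602, 0.0824, 0.0231]
eef_rot: [-180.0, -0.0, -170.1]
contact_force: [0.4, 0.1, -2.3]
gripper_width: 0.0457
```

```bash
python3 -c "
from h import *
go(460.2,82.4,39,9.9)"
```

```text
t 29.8 tcp [460.2  82.4  23.1] grasp [460.2  82.4  41.9] rpy [-1.7996e+02 -4.0000e-02 -1.7011e+02] w 45.7 F [ 0.4  0.1 -2.3] J [ 34.  15. -39.   0. -35. -25.]
 rot(rad) [-0.0006 -0.0008 -0.0001]  shift now-axes [-0.   0.   2.9]  shift target-axes [-0.   0.   2.9]
```

Request:
step_arm(
  deltas=[
    [0,-0.001,0,0,0,3,-1],
    [0,0,0,0,0,1,-1],
    [0,0,0,0,0,0.5,-1],
  ],
)

```text
time_s: 30.1
tcp_pos: [0.4605, 0.0824, 0.0199]
eef_rot: [-179.9, 0.0, -170.1]
contact_force: [-1.7, 0.6, 4.9]
gripper_width: 0.0458
```

```bash
python3 -c "
from h import *
go(460.2,82.4,39,9.9)"
```

```text
t 30.1 tcp [460.5  82.4  19.9] grasp [460.4  82.5  38.7] rpy [-1.7994e+02  4.0000e-02 -1.7006e+02] w 45.8 F [-1.7  0.6  4.9] J [ 34.  16. -40.   0. -35. -25.]
 rot(rad) [-0.001   0.0007  0.0007]  shift now-axes [ 0.3  0.  -0.3]  shift target-axes [ 0.3  0.  -0.3]
```

Contact at the expected height. Release (partial opening, since the other block is alongside), rise, and swing clear towards −y for a final look.

Request:
step_arm(
  deltas=[
    [0,0,0,0,0,0,0.5],
    [0,0,0,0,0,0,0.6],
    [0,0,0,0,0,0,0.6],
    [0,0,0,0,0,-15,0.6],
    [0,0,0,0,0,-40,0.6],
    [0,0,0,0,0,-45,0.6],
    [0,0,0,0,0,-30,0.6],
    [0,0,0,0,0,-20,0.6],
    [0,0,0,-40,0,0,0.6],
    [0,0,0,-40,0,0,0.6],
  ],
)

```text
time_s: 31.1
tcp_pos: [0.5386, 0.0961, 0.1787]
eef_rot: [180.0, 0.3, -170.0]
contact_force: [0.6, 1.4, 0.2]
gripper_width: 0.0701
```

Request:
step_arm(
  deltas=[
    [0,0,0,-40,10,0,0.6],
    [0,0,0,-40,30,0,0.6],
    [0,0,0,-20,40,0,0.6],
    [0,0,0,0,45,0,0.6],
    [0,0,0,0,45,0,0.6],
    [0,0,0,0,45,0,0.6],
    [0,0,0,0,45,0,0.6],
    [0,0,0,0,45,0,0.6],
    [0,0,0,0,30,0,0.6],
    [0,0,0,0,0,0,0.6],
  ],
)

```text
time_s: 32.1
tcp_pos: [0.5857, 0.4557, 0.1742]
eef_rot: [-179.9, 0.3, -170.3]
contact_force: [-0.0, -0.6, 0.2]
gripper_width: 0.0701
```

```bash
python3 - <<'E'
from h import *
go(460.2,82.4,39,9.9)
cv2.imwrite("pics/p13.png",r.capture("top")[:,:,::-1]);cv2.imwrite("pics/p13s.png",r.capture("side")[:,:,::-1])
E
```

```text
t 32.1 tcp [585.7 455.7 174.2] grasp [585.6 455.7 193. ] rpy [-179.87    0.28 -170.31] w 70.1 F [-0.  -0.6  0.2] J [ 53.  28.   6.   0. -68. -43.]
 rot(rad) [-0.0023  0.0048 -0.0036]  shift now-axes [ 187.3 -346.5  153.9]  shift target-axes [ 187.8 -346.2  154. ]
```

View pics/p13.png

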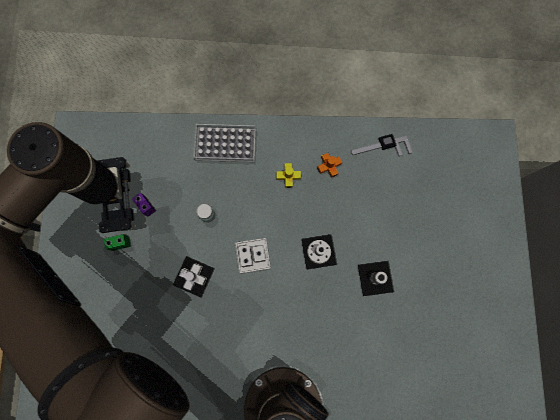

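View pics/p13s.png

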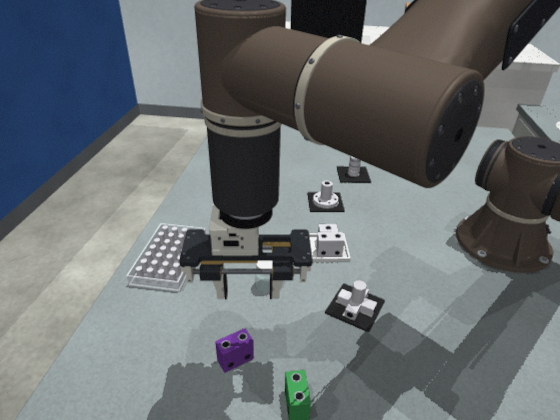

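```bash
python3 - <<'E'
from h import *
im=cv2.imread("pics/p13.png");s=cv2.imread("pics/p13s.png")
rs=lambda a,k:cv2.resize(a,None,fx=k,fy=k,interpolation=cv2.INTER_CUBIC)
W=np.zeros((600,800,3),np.uint8)
W[:300,:300]=rs(im[230:280,228:278],6);W[:300,300:600]=rs(im[252:302,168:218],6)
W[300:580,:400]=rs(im[232:302,300:400],4); W[300:600,400:800]=rs(s[225:300,300:400],4)
cv2.imwrite("pics/fin.png",W)
G=rs(im,4).astype(int)
def rect(n,box,z,m):
    x0,y0,x1,y1=[4*v for v in box];mm=np.zeros(m.shape,np.uint8);mm[y0:y1,x0:x1]=m[y0:y1,x0:x1]
    c=max(cv2.findContours(mm,cv2.RETR_EXTERNAL,cv2.CHAIN_APPROX_NONE)[0],key=cv2.contourArea)[:,0]
    w=(cast("top",(c+.5)/4-.5,z)*1000).astype(np.float32);print(n,cv2.minAreaRect(w),cv2.minEnclosingCircle(w))
rect("flange foot",(304,237,336,268),.018,G.min(2)>120)
rect("cart top",(372,270,392,288),.070,G.min(2)>140)
rect("cross arms",(172,258,214,296),.026,G.min(2)>120)
rect("jar",(190,200,222,225),.070,G.min(2)>140)
E
```

```text
flange foot ((472.065185546875, -109.6782455444336), (73.01589965820312, 71.75300598144531), 45.146873474121094) ((472.60748291015625, -110.00420379638672), 37.158321380615234)
cart top ((390.7347106933594, -291.6576232910156), (31.57064437866211, 33.17390823364258), 0.9458326101303101) ((390.5573425292969, -292.2411804199219), 17.296707153320312)
cross arms ((384.8885803222656, 289.9962158203125), (69.43614196777344, 71.90892028808594), 24.642431259155273) ((385.3706359863281, 290.37347412109375), 40.96002197265625)
jar ((587.9269409179688, 255.57595825195312), (43.0997200012207, 43.840606689453125), 1.0777606964111328) ((587.4220581054688, 255.76612854003906), 22.638622283935547)
```

View pics/fin.png

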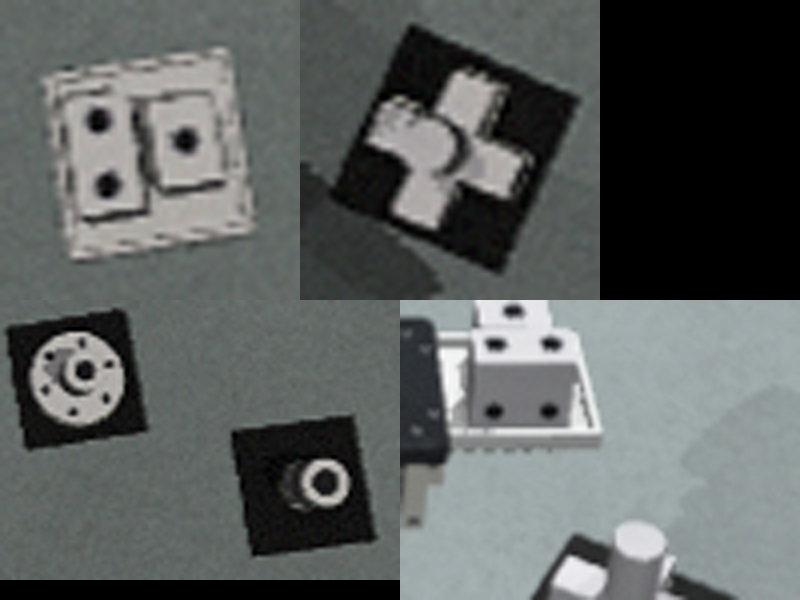

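Request:
step_arm(
  deltas=[
    [0,0,0,0,0,0,0.6],
    [0,0,0,0,0,0,0.6],
  ],
)

```text
time_s: 32.4
tcp_pos: [0.5868, 0.4507, 0.1744]
eef_rot: [-179.8, 0.2, -170.5]
contact_force: [-0.6, -0.3, -0.6]
gripper_width: 0.07
```

```bash
python3 -c "
from plant import r
print(r.close_job())"
```

```text
the job is handed in; nothing more can be done
None
```

I put all five parts away and handed the job in at 32.4 s of the 134 s allowed. The hand-in gave no verdict, so what follows rests on my last measurements and pictures.

- **Parts on pads:** in the last top picture the flange cap, the cartridge and the cross each lie about 1 mm from their outline centres. The cross arms are within about 2° of its outline.
- **Blocks in the tray:** both stand bored face up, side by side. Each touched down at the height expected for the tray floor, with a visible gap between them.
- **Jar and look-alikes:** I measured the jar at the same place before and after, to within 0.5 mm. I did not go near the green, purple, yellow or orange look-alikes except to pass above them.

The highest contact force I read while placing was about 32 N (the cross on its pad). No check failed. In one side view the long block looked about 5 mm off along the tray, but two later top views did not show it, and it is well inside the 36 mm allowed. After the last release I meant to swing the arm the other way and swung it to +y instead. It stayed about 17 cm up and touched nothing.

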